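Third hand at the shaker: press a bottle against the fence bar

TASK

A colleague is going to clamp the squat square bottle onto the orbital shaker and needs a third hand: stand it upright on the shaker platform between the two cross bars, square to them and midway between their ends, and let go of it. Then slide the loose bar (the one nearer the robot) up against the bottle, push the bottle flat against the fixed bar, and hold it there with a steady push of about 10 N on the middle part of the loose bar, hands off the bottle and clear of both end knobs, so that the colleague can tighten them. Finish while still holding this push, and leave the other bottles and the timer where they are.

Things in the scene. Friction and masses are not known exactly. Their poses are not given: they have to be found in the camera images.
- square_bottle: loose squat square bottle, white plastic, white screw cap, 0.2 to 0.36 kg, upright on the bench at the start. Body 72 x 72 mm, flat sides 72 mm high; neck 46 mm across; round cap 50 mm across from 80 to 100 mm height, the place to grip. Slides on the platform at 1 to 2.5 N. Origin: centre of the underside; z up; x, y along the sides.
- shaker: orbital shaker, too heavy to move: white housing, flat aluminium platform 270 x 260 mm, its surface 100 mm above the bench. Origin: on the bench under the platform's middle; z up, x across the bars from the loose to the fixed one (roughly away from the robot), y along the bars. Side rails 16 mm wide, 18 mm high along x at y = +-115 mm.
- fence_bar: fixed cross bar, the farther one: the fence. Round, 16 mm in diameter, black rubber sleeve, along y; steel end blocks 30 x 26 x 30 mm at y = +-115 mm, each with a black star knob 30 mm across, its top 30 mm above the bar's axis. Origin: middle of the bar on its axis, 36 mm above the platform, at x = +44 mm of the shaker; axes as the shaker's.
- clamp_bar: loose cross bar, the nearer one, same shape; origin likewise, axes as the shaker's. Slides along x without turning or jamming, from x = -112 to -2 mm of the shaker, starts at -112 to -82, stays where left. Sliding takes about 1.5 N (more when fast), which the bottle does not feel. At x = -44 the bottle is flat on the fixed bar; from there it is stiff, tens of N per mm.
- tall_bottle: bystander: tall round white bottle with a white cap, 66 mm across, 150 mm high, loose on the bench. Origin: centre of the underside.
- round_jar: bystander: squat round white jar with a white cap, 76 mm across, 90 mm high, loose on the bench. Origin: centre of the underside.
- timer: bystander: small green bench timer, 30 x 62 mm and 52 mm high, loose on the bench. Origin: centre of the underside.

How it is judged:
By the outcome, as a careful person would: the job done as asked, in the order asked, and still so for the second after the job is handed in, while the arm keeps its last pose, push and grip.
It also fails if it takes over 64 s, if anything falls off the work surface, if the arm or the gripper's body presses on something with over 40 N, if the wrist force passes 120 N, or if a joint passes its speed limit or range.

ROBOT

A 6-joint arm with a two-finger parallel gripper is mounted at the origin on the work surface. World frame = base frame: x ahead of the robot, y to its left, z up, the work surface at z = 0. Lengths are in m, angles in rad, forces in N, time in s.
With the tool pointing down it reaches from about 0.275 to 0.875 m from the base axis. Payload 12.5 kg.
Tool frame: the origin (TCP) lies on the centre line of the jaws, within the pads' length; the fingertips stand 25 mm ahead of it and the grasp point (between the pads) lies 6 mm ahead of it (robot.tcp_to_tips is the x of the fingertips in the tool frame, in m); x points along the fingers, y is the direction in which the jaws open and shut, and the axes are right-handed (so a half turn about x gives the same grasp; the last joint's range is limited). The gripper opens to 85 mm and grips with 20 to 120 N. Pads are 22 mm wide; open, the fingers measure 114 mm over their backs; the gripper's body (76 mm by 85 mm) begins 54 mm behind the grasp point. The pads swing forward as they close: fully open they stand 13 mm farther back than shut.
Start: joints at [1.173, 0.351, 1.652, -0, 1.139, -0.085], TCP at [0.169, 0.523, 0.223] pointing down, gripper open.
Joint ranges: [-2.75, 2.75], [-0.79, 2.1], [0.01, 2.65], [-1.57, 4.71], [0.07, 3.14], [-2.87, 2.87]. Speed limits (rad/s): [2.22, 2.22, 2.79, 3.14, 3.14, 3.14].

INTERFACE

Orientations are given as a unit quaternion [w, x, y, z].
In Python, from station import robot gives the robot as it stands. The module is installed in compiled form; this text tells all that it offers.
- The arm moves only by the shell command python3 -m crank 'ROWS' [FORCE]. ROWS is text: rows parted by semicolons, each of 7 numbers parted by spaces: the shift along the tool's x, y, z in m, then the turn, a rotation vector about the tool's x, y, z in degrees, then the finger opening in m, from 0 to 0.0854. In form: dx dy dz wx wy wz hand; .... A call has 1 to 12 rows; each row is the pose to reach, as a shift and turn from the pose measured when the call began, along the tool's axes at that moment; what a row does not reach only later rows make up. A row lasts 1/10 s, in which the tool goes at most 50 mm and 8.59 degrees, less where a joint would pass 70% of its speed; a pose out of reach is approached as far as the arm can. A call with a gripper value outside its range is refused whole. The fingers move at their own pace and stop on an object; FORCE is the grip in N (left out, the last holds). Time passes only in rows, so rows that repeat a pose let the fingers close. It gives the time, the measured TCP pose, the force and the opening at its end, in the units of the state.
- robot.get_state(): the state, without advancing time (a new reading comes with each control period).
- robot.capture(name): name is "side" or "top"; returns a dict with "pixels" (420x560x3 uint8, red, green, blue), "fx", "fy", "cx", "cy" (pixels), "xyz" and "rotation" of the camera in the world. Camera axes: x right, y up, looking along -z (the intrinsics and any distortion apply to the point x, -y, -z); pixel columns grow to the right and rows downward; lengths in m; the calibration is good to about 2 mm. A picture is of the moment at which its call begins. There is no depth.
- robot.close_job(): hands the job in, once; it reports no verdict.
The state is a dict: "time": time; "joints": joint angles; "qd": joint speeds; "joint_efforts": joint torques, N m; "position": TCP position; "eef_rot": TCP orientation; "contact_force": force on the tool from outside, world axes, zero at the start; "ft_torque": the same for the moment, N m; "gripper_width": finger opening in m.
Only numpy, scipy, OpenCV 4.12 (cv2) and the standard library are available. Lean on these libraries where they do the work, as an engineer would, in place of code of your own. Each camera call takes 0.05 s, during which the arm holds its last target.

## Working session

There is one attempt and no reset: what is moved stays moved. The work goes in short steps, Python scripts to look and compute and a shell command to move; the robot and the scene stay as the last step left them, time stands still between calls to the robot, and variables do not carry over. Pictures are saved under pics/ and viewed, and the job is handed in when it is done.

```bash
mkdir -p pics; ls
python3 - <<'E'
from station import robot
import cv2,json
print(robot.get_state(), robot.tcp_to_tips)
for n in("side","top"):
    c=robot.capture(n); cv2.imwrite(f"pics/{n}0.png",c["pixels"][:,:,::-1])
    print({k:v for k,v in c.items() if k!="pixels"})
E
```

```text
pics
{'time': 0.0, 'joints': array([ 1.17342780e+00,  3.51247811e-01,  1.65243943e+00,  3.03865710e-05,
        1.13913020e+00, -8.46200491e-02]), 'qd': array([-0.0004497 ,  0.00232591,  0.00163005,  0.0005919 ,  0.00133424,
        0.0016758 ]), 'joint_efforts': array([ 3.62469891e-04, -5.06101620e+01, -2.91403788e+01, -6.22103175e-05,
        4.33319117e-03, -3.23022164e-05]), 'position': array([0.1690621 , 0.52299812, 0.22274627]), 'eef_rot': array([ 0.69836532,  0.10970943,  0.69859097, -0.11054581]), 'contact_force': array([ 1.06398457, -0.18113772,  0.29827956]), 'ft_torque': array([ 0.01812815,  0.02672014, -0.01428145]), 'gripper_width': 0.08543411436232927} 0.025
{'fx': 521.2571309925582, 'fy': 521.2571309925582, 'cx': 279.0579481393222, 'cy': 212.65836895621902, 'xyz': array([0.39730729, 0.77139884, 0.5784178 ]), 'rotation': array([-0.10957304, -0.04858802,  0.49694006,  0.85946701])}
{'fx': 519.6549842899327, 'fy': 519.6549842899327, 'cx': 276.7342829287606, 'cy': 205.28989605601424, 'xyz': array([ 0.46996953, -0.07135775,  1.20432968]), 'rotation': array([-0.69922693, -0.04444258,  0.027752  ,  0.71297713])}
```

View pics/side0.png

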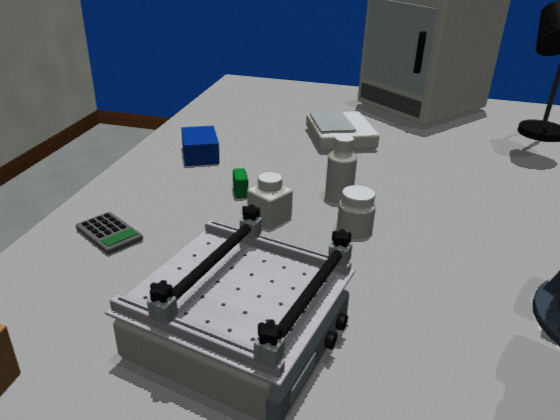

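View pics/top0.png

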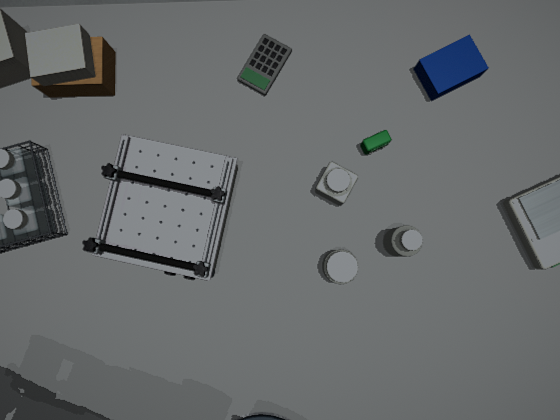

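The top view shows the square bottle's cap at about (338,180). The fence knobs are at (109,171) and (219,195), and the loose-bar knobs at (92,245) and (201,268). I'll write helpers and zoom in.

```bash
cat > h.py <<'E'
import numpy as np,cv2
from scipy.spatial.transform import Rotation as R
from station import robot
def rot(q): return R.from_quat([q[1],q[2],q[3],q[0]]).as_matrix()
def ray(c,u,v):
    d=np.array([(u-c["cx"])/c["fx"],-(v-c["cy"])/c["fy"],-1.0]); return rot(c["rotation"])@d
def onz(c,u,v,z):
    d=ray(c,u,v); return c["xyz"]+d*(z-c["xyz"][2])/d[2]
def proj(c,p):
    q=rot(c["rotation"]).T@(np.asarray(p)-c["xyz"]); return np.array([c["cx"]+c["fx"]*q[0]/-q[2], c["cy"]+c["fy"]*(-q[1])/-q[2]])
def crop(c,name,x0,y0,w,h,k):
    im=c["pixels"][y0:y0+h,x0:x0+w,::-1]; im=cv2.resize(im,None,fx=k,fy=k,interpolation=cv2.INTER_CUBIC); cv2.imwrite("pics/"+name,im)
E
python3 - <<'E'
from h import *
c=robot.capture("top"); np.save("top0.npy",c,allow_pickle=True)
crop(c,"t1.png",80,125,170,160,4); crop(c,"t2.png",300,120,130,170,4)
for k in [(109,171),(219,195),(92,245),(201,268)]: print(k,onz(c,*k,0.166))
print(onz(c,338,180,.1))
s=robot.capture("side"); crop(s,"s1.png",220,160,170,90,4)
E
```

```text
(109, 171) [0.65402365 0.29300301 0.166     ]
(219, 195) [0.59994975 0.06839739 0.166     ]
(92, 245) [0.50409532 0.32522697 0.166     ]
(201, 268) [0.45425051 0.10535809 0.166     ]
[ 0.63514202 -0.17847719  0.1       ]
```

View pics/t1.png

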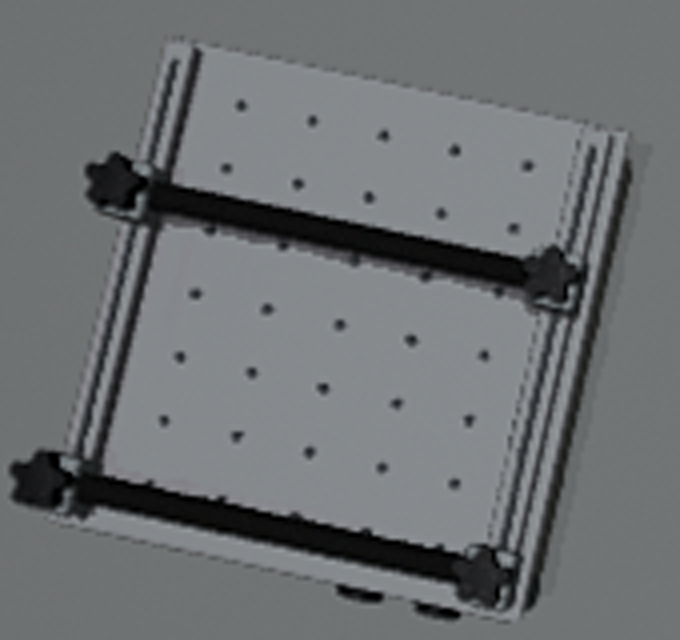

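View pics/t2.png

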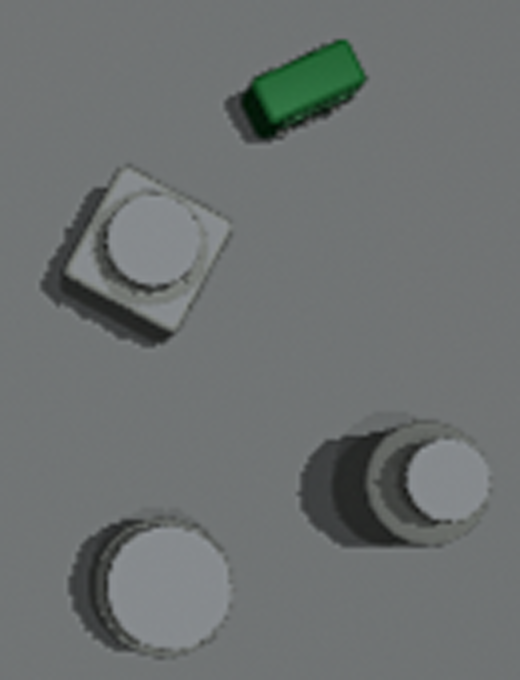

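View pics/s1.png

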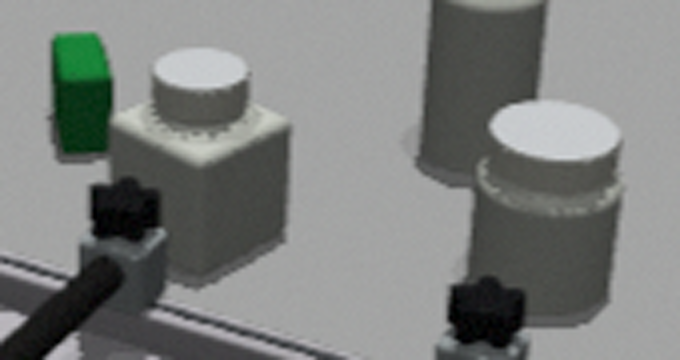

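The crops show the holes, bars, knobs and the bottle's shoulder square clearly (shoulder corners at crop pixels (125,165), (232,225), (172,332) and (65,272)). Next I'll take metric measurements.

```bash
cat > m1.py <<'E'
from h import *
c=np.load("top0.npy",allow_pickle=True).item()
s=robot.capture("side")
def P(k,x0,y0,z): return onz(c,(k[0]+.5)/4-.5+x0,(k[1]+.5)/4-.5+y0,z)
kn=[P(k,80,125,.166) for k in [(114,180),(551,271),(42,477),(486,575)]]
pc=[P(k,80,125,.1) for k in [(180,38),(630,133),(522,618),(50,515)]]
for p in kn+pc: print(p.round(4))
print("knob mids",(kn[0]+kn[1])/2,(kn[2]+kn[3])/2,"plat",sum(pc)/4)
ang=lambda a,b: np.degrees(np.arctan2(*(b-a)[[1,0]]))
print("yaw(y axis-90)",[round(ang(a,b)-90,2) for a,b in [(kn[1],kn[0]),(kn[3],kn[2]),(pc[1],pc[0]),(pc[2],pc[3])]],"x",ang(pc[3],pc[0]),ang(pc[2],pc[1]))
# holes
g=cv2.cvtColor(c["pixels"],cv2.COLOR_RGB2GRAY)
big=cv2.resize(g[125:285,80:250],None,fx=4,fy=4,interpolation=cv2.INTER_CUBIC)
m=((cv2.medianBlur(big,31).astype(int)-big)>22).astype(np.uint8)
n,l,st,ce=cv2.connectedComponentsWithStats(m)
H=[P(ce[i],80,125,.1)[:2] for i in range(1,n) if 20<st[i,4]<220 and 0.7<st[i,2]/st[i,3]<1.4]
H=np.array(H); print(len(H));
th=np.radians(-13.3)
for h in H: 
    d=h-(sum(pc)/4)[:2]; print(h.round(4),(d@[np.cos(th),np.sin(th)]).round(4),(d@[-np.sin(th),np.cos(th)]).round(4))
bc=[P(k,300,120,.072) for k in [(125,165),(232,225),(172,332),(65,272)]]
for a,b in zip(bc,bc[1:]+bc[:1]): print("edge",np.linalg.norm(a-b).round(4),ang(a,b).round(2))
print("bottle",sum(bc)/4,"cap",P((155,241),300,120,.1))
print("tall",P((448,479),300,120,.15),"jar",P((168,590),300,120,.09),"timer",P((306,85),300,120,.052))
E
python3 m1.py
```

```text
[0.6569 0.2948 0.166 ]
[0.6054 0.0717 0.166 ]
[0.5064 0.3291 0.166 ]
[0.4535 0.1051 0.166 ]
[0.7465 0.283  0.1   ]
[0.6882 0.0374 0.1   ]
[0.4296 0.0973 0.1   ]
[0.4884 0.3498 0.1   ]
knob mids [0.63113252 0.18324854 0.166     ] [0.479965   0.21709225 0.166     ] plat [0.5881626  0.19189669 0.1       ]
yaw(y axis-90) [np.float64(-13.0), np.float64(-13.29), np.float64(-13.35), np.float64(-13.12)] x -14.523834062990934 -13.034473251386864
41
[0.7084 0.2492] 0.1038 0.0834
[0.699  0.2102] 0.1037 0.0433
[0.69   0.1713] 0.1038 0.0034
[0.681  0.1327] 0.1039 -0.0363
[0.6807 0.3144] 0.0619 0.1405
[0.6754 0.3315] 0.0528 0.1559
[0.6717 0.0932] 0.104 -0.0769
[0.674  0.2569] 0.0686 0.083
[0.6605 0.3076] 0.0438 0.1293
[0.6645 0.2178] 0.0684 0.0428
[0.6563 0.1792] 0.0692 0.0033
[0.6466 0.14  ] 0.0688 -0.037
[0.6375 0.1009] 0.069 -0.0772
[0.6394 0.2655] 0.033 0.0834
[0.6302 0.226 ] 0.033 0.0428
[0.6253 0.0788] 0.0621 -0.1016
[0.621 0.187] 0.0331 0.0028
[0.6119 0.1486] 0.033 -0.0367
[0.6059 0.2731] -0.0014 0.0831
[0.6028 0.1092] 0.0333 -0.0771
[0.5967 0.2341] -0.0014 0.043
[0.5874 0.1948] -0.0014 0.0
[... 190 characters left out ...]
71
[0.5378 0.2893] -0.0715 0.0832
[0.5348 0.1252] -0.0366 -0.0772
[0.5287 0.2499] -0.0712 0.0427
[0.5194 0.2108] -0.0713 0.0026
[0.5141 0.3695] -0.1129 0.1558
[0.5104 0.1718] -0.0711 -0.0374
[0.5088 0.3405] -0.1115 0.1264
[0.505  0.2965] -0.105 0.0827
[0.5011 0.1332] -0.0712 -0.0772
[0.498  0.3679] -0.1283 0.1506
[0.4774 0.18  ] -0.1051 -0.0371
[0.4682 0.1409] -0.105 -0.0772
[0.4415 0.1291] -0.1283 -0.0949
edge 0.0673 -121.07
edge 0.0679 149.29
edge 0.067 59.17
edge 0.0682 -30.46
bottle [ 0.6356144  -0.17831877  0.072     ] cap [ 0.63539473 -0.17928605  0.1       ]
tall [ 0.50368286 -0.31781667  0.15      ] jar [ 0.44961692 -0.18148223  0.09      ] timer [ 0.7292466  -0.27126039  0.052     ]
```

Shaker: the hole grid gives its origin at about (0.587, 0.195) with yaw -13.3°. The bottle is at (0.6355, -0.179) with yaw -30.8° (mod 90). Next is a helper that gives the move in tool axes.

```bash
cat >> h.py <<'E'
TH=np.radians(-13.3); SO=np.array([.5872,.1947])
EX=np.array([np.cos(TH),np.sin(TH)]); EY=np.array([-np.sin(TH),np.cos(TH)])
def sh(x,y,z): return np.r_[SO+x*EX+y*EY,z]
def toolR(jawdeg,tilt=0):
    """x down, jaw (tool y) along heading jawdeg; tilt deg: about jaw axis"""
    a=np.radians(jawdeg); y=np.array([np.cos(a),np.sin(a),0]); x=np.array([0,0,-1.]); z=np.cross(x,y)
    M=np.column_stack([x,y,z]); return M@R.from_euler('y',tilt,degrees=True).as_matrix()
def move(pos,Rt):
    st=robot.get_state(); R0=rot(st["eef_rot"])
    d=R0.T@(np.asarray(pos)-st["position"]); w=np.degrees(R.from_matrix(R0.T@Rt).as_rotvec())
    print("from",st["position"].round(4),"shift",d.round(5),"turn",w.round(2),"F",st["contact_force"].round(2),"t",st["time"])
E
python3 - <<'E'
from h import *
st=robot.get_state(); M=rot(st["eef_rot"]); print(M.round(3)); print("jaw heading",np.degrees(np.arctan2(M[1,1],M[0,1])))
for j in(59.2,59.2-180,-30.8,149.2): print(j); move([.6355,-.1788,.25],toolR(j))
E
```

```text
[[-0.     0.308  0.951]
 [-0.     0.951 -0.308]
 [-1.    -0.001 -0.   ]]
jaw heading 72.08027617639216
59.2
from [0.1692 0.5232 0.2231] shift [-0.02669 -0.52445  0.6597 ] turn [12.88  0.    0.03] F [-0.    1.49  0.06] t 0.25
-120.8
from [0.1692 0.5232 0.2231] shift [-0.02669 -0.52445  0.6597 ] turn [-1.6712e+02 -4.0000e-02  0.0000e+00] F [-0.    1.49  0.06] t 0.25
-30.8
from [0.1692 0.5232 0.2231] shift [-0.02669 -0.52445  0.6597 ] turn [1.0288e+02 3.0000e-02 2.0000e-02] F [-0.    1.49  0.06] t 0.25
149.2
from [0.1692 0.5232 0.2231] shift [-0.02669 -0.52445  0.6597 ] turn [-7.712e+01 -2.000e-02  2.000e-02] F [-0.    1.49  0.06] t 0.25
```

```bash
python3 -m crank '-0.027 -0.03 0.04 2 0 0 0.0854; -0.027 -0.06 0.08 4 0 0 0.0854; -0.027 -0.09 0.115 6 0 0 0.0854; -0.027 -0.12 0.15 8 0 0 0.0854; -0.027 -0.15 0.19 10 0 0 0.0854; -0.027 -0.18 0.226 12.88 0 0 0.0854; -0.027 -0.21 0.264 12.88 0 0 0.0854; -0.027 -0.24 0.302 12.88 0 0 0.0854; -0.027 -0.27 0.34 12.88 0 0 0.0854; -0.027 -0.3 0.377 12.88 0 0 0.0854; -0.027 -0.33 0.415 12.88 0 0 0.0854; -0.027 -0.36 0.453 12.88 0 0 0.0854'
python3 - <<'E'
from h import *
move([.6355,-.1788,.22],toolR(59.2))
E
```

```text
time: 1.45
position: [0.4902, 0.0393, 0.2503]
eef_rot: [0.682, 0.188, 0.682, -0.188]
contact_force: [0.2, 1.8, 0.2]
gripper_width: 0.0853
from [0.4902 0.0393 0.2503] shift [ 0.03042 -0.11283  0.23654] turn [-0.02  0.02  0.02] F [0.21 1.82 0.18] t 1.45
```

```bash
python3 -m crank '0 -0.02 0.042 0 0 0 0.0854; 0.005 -0.038 0.08 0 0 0 0.0854; 0.01 -0.057 0.12 0 0 0 0.0854; 0.02 -0.076 0.16 0 0 0 0.0854; 0.03 -0.095 0.2 0 0 0 0.0854; 0.03 -0.1128 0.2365 0 0 0 0.0854; 0.03 -0.1128 0.2365 0 0 0 0.0854; 0.03 -0.1128 0.2365 0 0 0 0.0854'
python3 - <<'E'
from h import *
move([.6355,-.1788,.125],toolR(59.2))
c=robot.capture("top"); crop(c,"t3.png",250,100,190,150,4)
c=robot.capture("side"); crop(c,"s3.png",180,60,190,150,4)
E
```

```text
time: 2.25
position: [0.6353, -0.1792, 0.2197]
eef_rot: [0.681, 0.188, 0.682, -0.188]
contact_force: [-0.2, -0.5, -0.2]
gripper_width: 0.0853
from [ 0.6353 -0.1792  0.2197] shift [9.469e-02 4.400e-04 5.000e-05] turn [-0.08 -0.05  0.02] F [-0.2  -0.49 -0.16] t 2.25
```

View pics/s3.png

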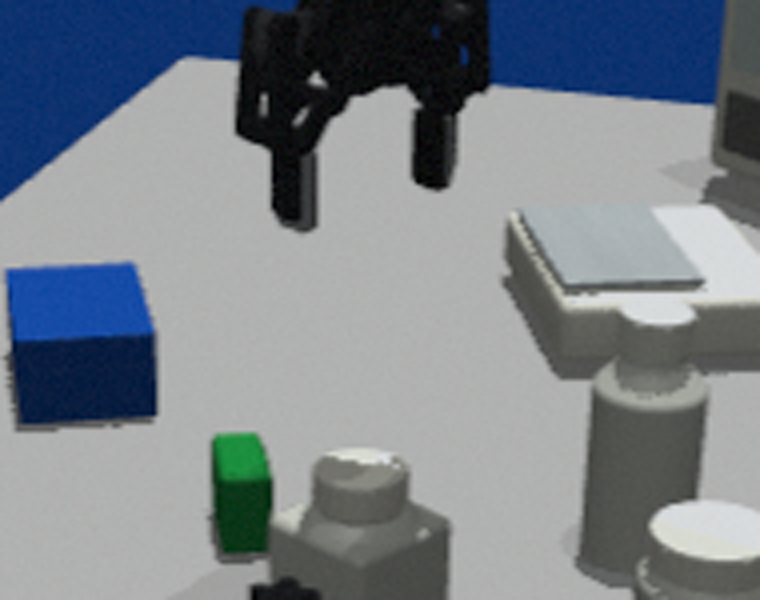

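View pics/t3.png

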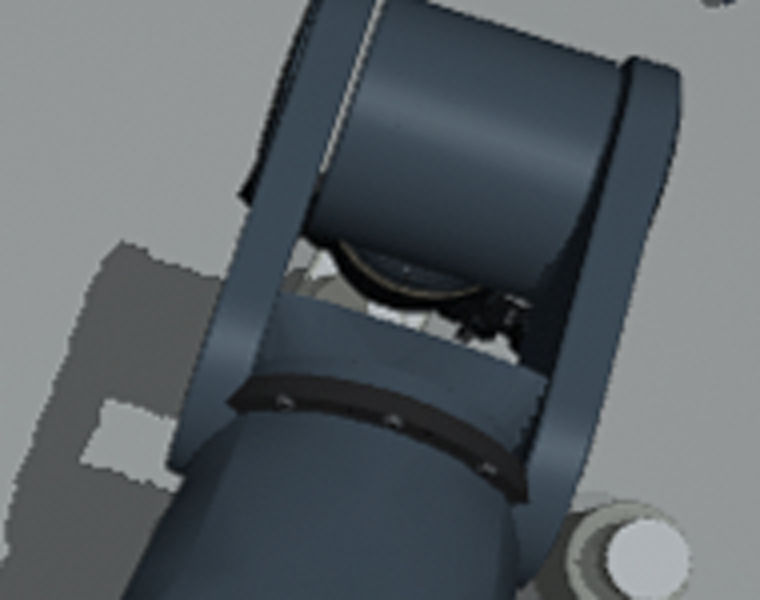

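Side crop: open fingertips at about (295,228) and (435,188), above the bottle's cap, which is at (360,465). I'll estimate how far the tips reach ahead of the TCP when open.

Run:
```python
from h import *
c=robot.capture("side"); st=robot.get_state(); p=st["position"]; M=rot(st["eef_rot"])
f=lambda k:((k[0]+.5)/4-.5+180,(k[1]+.5)/4-.5+60)
print("seen tips",f((295,226)),f((435,186)))
for a in(.012,.018,.025):
    print(a,[proj(c,p+M@[a,s*.0495,0]).round(1) for s in(-1,1)])
print("cap seen",f((360,470)),"pred",proj(c,[.6355,-.1788,.1]))
```

```text
seen tips (253.375, 116.125) (288.375, 106.125)
0.012 [array([288.3, 120.4]), array([252.8, 132.4])]
0.018 [array([288.2, 123.2]), array([252.8, 135.3])]
0.025 [array([288.1, 126.4]), array([252.8, 138.7])]
cap seen (269.625, 177.125) pred [270.12263622 175.41706071]
```

Run:
```python
from h import *
c=robot.capture("side"); st=robot.get_state(); p=st["position"]; M=rot(st["eef_rot"]); print(p)
im=c["pixels"][:,:,::-1].copy()
for a in (0,.025):
  for s in(-1,1):
    q=proj(c,p+M@[a,s*.0427,0]); cv2.circle(im,tuple(int(round(x)) for x in q),1,(0,0,255),-1)
q=proj(c,[.6355,-.1788,.1]);cv2.circle(im,tuple(int(round(x)) for x in q),1,(0,0,255),-1)
cv2.imwrite("pics/s4.png",cv2.resize(im[40:220,180:360],None,fx=3,fy=3))
```

```text
[ 0.63527033 -0.17775623  0.22081841]
```

View pics/s4.png

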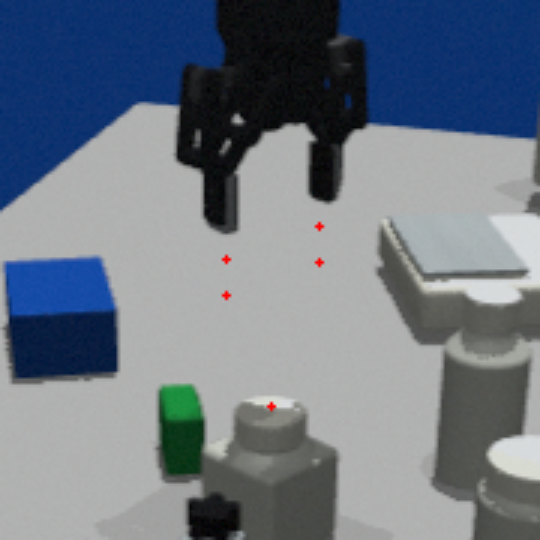

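Run:
```python
from h import *
c=robot.capture("side")
for n,p in dict(fL=sh(.044,.115,.166),fR=sh(.044,-.115,.166),cL=sh(-.1095,.115,.166),cR=sh(-.1095,-.115,.166),tall=[.5037,-.3178,.15],jar=[.4496,-.1815,.09],timer=[.7292,-.2713,.052]).items(): print(n,proj(c,p).round(1))
import numpy as np
# fingertip pixels (mid) -> point on vertical line through TCP xy
for (u,v) in [(180+222/3,40+230/3),(180+328/3,40+199/3)]:
    d=ray(c,u,v)
    for s in(-1,1):
        st=robot.get_state(); M=rot(st["eef_rot"]); q=st["position"]+M@[0,s*.046,0]
        # closest point between ray and vertical line
        A=np.column_stack([d,[0,0,-1]]); t=np.linalg.lstsq(A,q-c["xyz"],rcond=None)[0]; print(s,"z",q[2]+t[1],"miss",np.linalg.norm(A@t-(q-c["xyz"])))
```

```text
fL [160.2 285.2]
fR [250.7 207. ]
cL [267.7 325.3]
cR [340.3 232. ]
tall [343.9 136.1]
jar [359.  190.9]
timer [240.6 172.1]
-1 z 0.21673398138888783 miss 0.06718245120802518
1 z 0.23929585605180945 miss 0.00011346938808695552
-1 z 0.23922944202836968 miss 0.003576120439749317
1 z 0.26186212029038786 miss 0.06607725146785193
```

The knobs and bottles reproject well in the side view, so that camera is good. The fingertips appear about 30 mm above where the stated TCP puts them, so I'll cross-check with the top view.

Run:
```python
from h import *
c=robot.capture("top"); st=robot.get_state(); p=st["position"]; M=rot(st["eef_rot"])
im=cv2.resize(c["pixels"][100:240,250:430,::-1],None,fx=4,fy=4,interpolation=cv2.INTER_CUBIC)
im=cv2.convertScaleAbs(im,alpha=2.5)
for z in(.2,.25,.3,.35,.4):
    q=(proj(c,[p[0],p[1],z])-[250,100])*4; print(z,q); cv2.circle(im,tuple(int(round(x)) for x in q),3,(0,0,255),-1)
for s in(-1,1):
    q=(proj(c,p+M@[0,s*.046,0])-[250,100])*4; cv2.circle(im,tuple(int(round(x)) for x in q),3,(0,255,0),-1)
cv2.imwrite("pics/t5.png",im)
```

```text
0.2 [369.89649623 288.75898875]
0.25 [380.81707134 270.95468575]
0.3 [392.92608029 251.21282578]
0.35 [406.42868377 229.19892622]
0.4 [421.58014854 204.49681419]
```

View pics/t5.png

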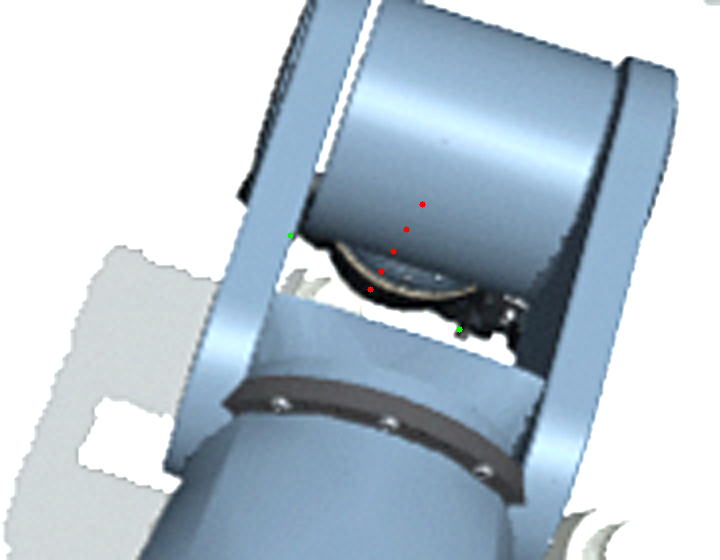

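Lateral position agrees in both views. Only the height looks odd. I'll go down to a height that is safe either way and look again.

```bash
python3 -m crank '0.03 0 0 0 0 0 0.0854; 0.06 0 0 0 0 0 0.0854; 0.08 0 0 0 0 0 0.0854; 0.09 0 0 0 0 0 0.0854; 0.09 0 0 0 0 0 0.0854; 0.09 0 0 0 0 0 0.0854'
python3 - <<'E'
from h import *
st=robot.get_state();p=st["position"];print(p)
c=robot.capture("side"); 
im=c["pixels"][:,:,::-1].copy()
q=proj(c,p);print(q)
cv2.imwrite("pics/s6.png",cv2.resize(im[100:240,190:350],None,fx=4,fy=4))
E
```

```text
time: 3.15
position: [0.6359, -0.178, 0.1321]
eef_rot: [0.683, 0.187, 0.681, -0.188]
contact_force: [-0.7, -1.2, -0.2]
gripper_width: 0.0854
[ 0.63594774 -0.17802     0.13206403]
[270.07835269 161.48891759]
```

View pics/s6.png

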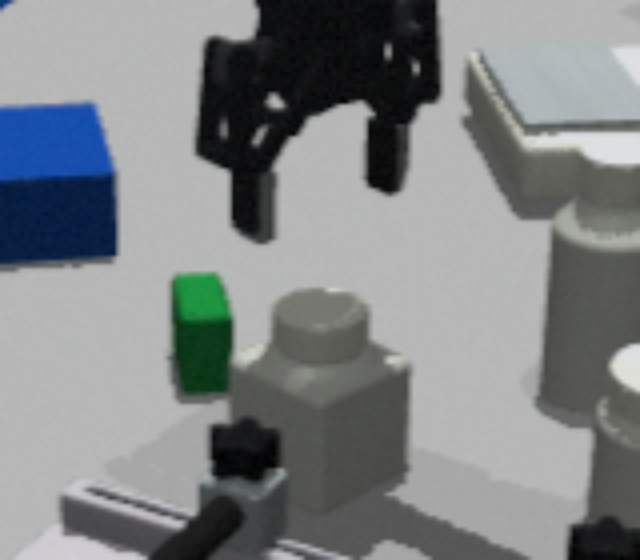

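Tips' midpoint is at about px (270,153), roughly 45 mm above the cap top (270,175). Visually that is still well above, so I'll step down.

```bash
python3 -m crank '0.01 0 0 0 0 0 0.0854; 0.02 0 0 0 0 0 0.0854; 0.022 0 0 0 0 0 0.0854; 0.022 0 0 0 0 0 0.0854'
python3 - <<'E'
from h import *
st=robot.get_state();p=st["position"];print(p,st["contact_force"])
c=robot.capture("side"); 
im=c["pixels"][:,:,::-1].copy()
q=proj(c,p);print(q)
cv2.imwrite("pics/s7.png",cv2.resize(im[100:240,190:350],None,fx=4,fy=4))
E
```

```text
time: 3.6
position: [0.6358, -0.178, 0.1096]
eef_rot: [0.682, 0.187, 0.681, -0.188]
contact_force: [0.4, -0.2, -0.5]
gripper_width: 0.0854
[ 0.63582146 -0.17804918  0.10961426] [ 0.3922931  -0.15175571 -0.50387161]
[269.95964514 171.3778878 ]
```

View pics/s7.png

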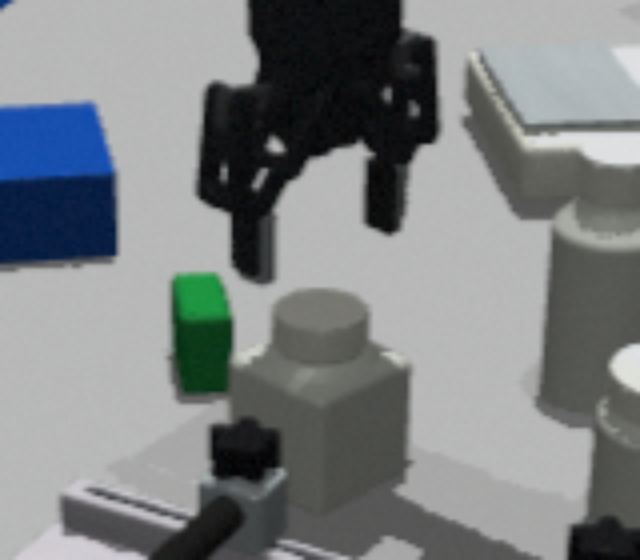

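In both views the open tips look about 25 mm above the cap. The jaws are parallel to the bottle's sides and wider than the body, so lowering further is safe either way.

```bash
python3 -m crank '0.007 0 0 0 0 0 0.0854; 0.014 0 0 0 0 0 0.0854; 0.02 0 0 0 0 0 0.0854; 0.02 0 0 0 0 0 0.0854'
python3 - <<'E'
from h import *
st=robot.get_state();p=st["position"];print(p,st["contact_force"])
c=robot.capture("side"); 
im=c["pixels"][:,:,::-1].copy()
q=proj(c,p);print(q)
cv2.imwrite("pics/s8.png",cv2.resize(im[100:240,190:350],None,fx=4,fy=4))
E
```

```text
time: 4.05
position: [0.6355, -0.178, 0.0888]
eef_rot: [0.682, 0.187, 0.682, -0.188]
contact_force: [-1.3, 0.3, 0.6]
gripper_width: 0.0852
[ 0.63553454 -0.17797089  0.08883983] [-1.28149035  0.31694483  0.56102252]
[269.91789486 180.37931876]
```

View pics/s8.png

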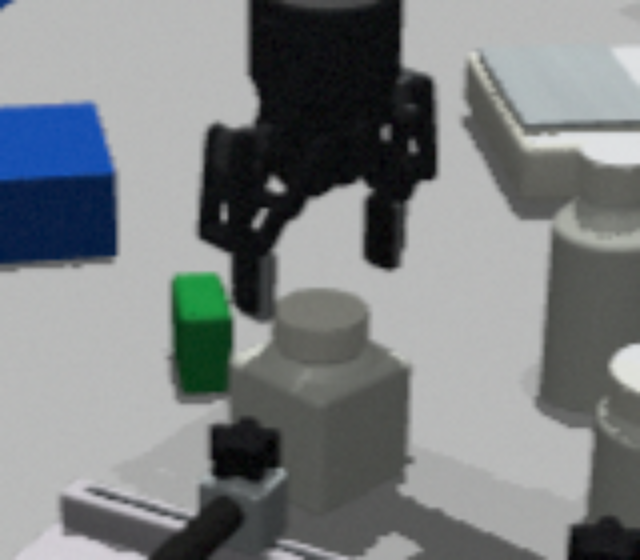

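Tips' midpoint is at about (318,289) against the cap-top centre at (320,308), so the tips are at z≈0.11. I'll lower about 22 mm more.

```bash
python3 -m crank '0.006 0 0 0 0 0 0.0854; 0.012 0 0 0 0 0 0.0854; 0.018 0 0 0 0 0 0.0854; 0.022 0 0 0 0 0 0.0854; 0.022 0 0 0 0 0 0.0854'
python3 - <<'E'
from h import *
st=robot.get_state();p=st["position"];print(p,st["contact_force"])
c=robot.capture("side"); 
im=c["pixels"][:,:,::-1].copy()
cv2.imwrite("pics/s9.png",cv2.resize(im[100:240,190:350],None,fx=4,fy=4))
E
```

```text
time: 4.6
position: [0.6355, -0.178, 0.0667]
eef_rot: [0.682, 0.187, 0.682, -0.188]
contact_force: [-0.1, 0.1, 0.6]
gripper_width: 0.0851
[ 0.63549775 -0.17796795  0.06665409] [-0.05543251  0.06565131  0.56572109]
```

View pics/s9.png

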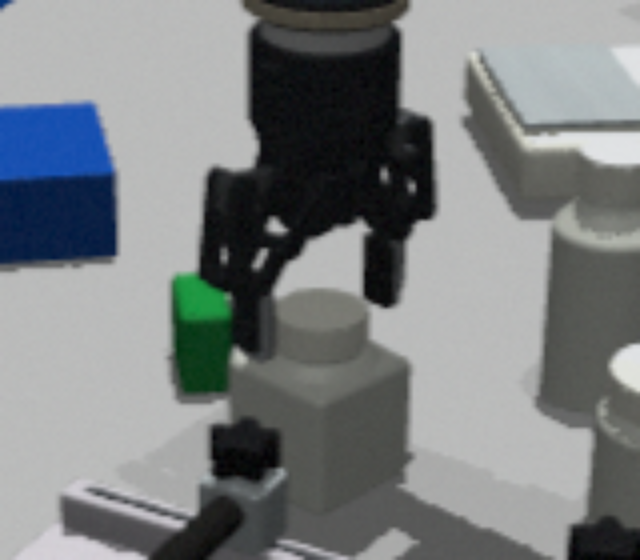

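Tips are now at z≈0.09, straddling the cap and about 10 mm below its top. Close partly, then look.

```bash
python3 -m crank '0 0 0 0 0 0 0.06; 0 0 0 0 0 0 0.06; 0 0 0 0 0 0 0.06; 0 0 0 0 0 0 0.057' 40
python3 - <<'E'
from h import *
st=robot.get_state();p=st["position"];print(p,st["contact_force"])
c=robot.capture("side"); 
im=c["pixels"][:,:,::-1].copy()
cv2.imwrite("pics/s10.png",cv2.resize(im[120:230,200:340],None,fx=5,fy=5))
E
```

```text
time: 5.05
position: [0.6358, -0.1781, 0.0673]
eef_rot: [0.682, 0.187, 0.681, -0.188]
contact_force: [0.5, -0.5, -0.0]
gripper_width: 0.057
[ 0.63580906 -0.17805648  0.06728966] [ 0.45075412 -0.47774325 -0.01103878]
```

View pics/s10.png

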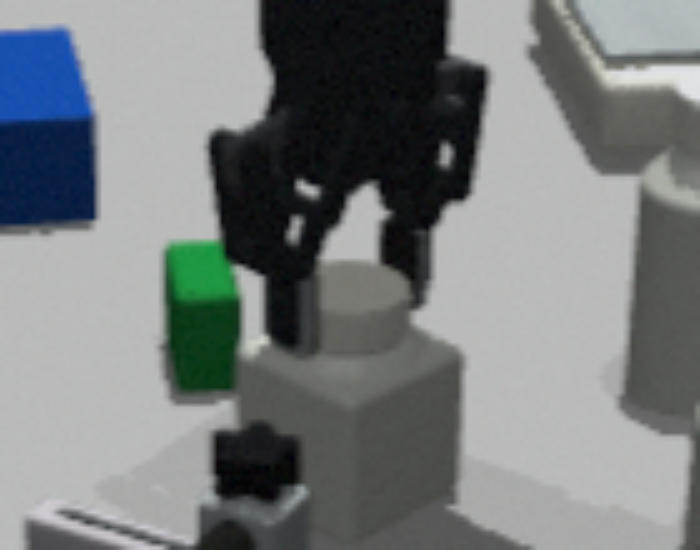

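The fingers straddle the cap, with tips near its lower rim and no contact force. Close.

```bash
python3 -m crank '0 0 0 0 0 0 0.045; 0 0 0 0 0 0 0.045; 0 0 0 0 0 0 0.04; 0 0 0 0 0 0 0.04' 45
python3 - <<'E'
from h import *
st=robot.get_state();p=st["position"];print(p,st["contact_force"])
c=robot.capture("side"); 
im=c["pixels"][:,:,::-1].copy()
cv2.imwrite("pics/s11.png",cv2.resize(im[120:230,200:340],None,fx=5,fy=5))
E
```

```text
time: 5.5
position: [0.6359, -0.1782, 0.0676]
eef_rot: [0.682, 0.187, 0.681, -0.188]
contact_force: [-2.1, -0.4, 5.1]
gripper_width: 0.049
[ 0.63585014 -0.17817245  0.06758704] [-2.12974309 -0.43675474  5.09082625]
```

View pics/s11.png

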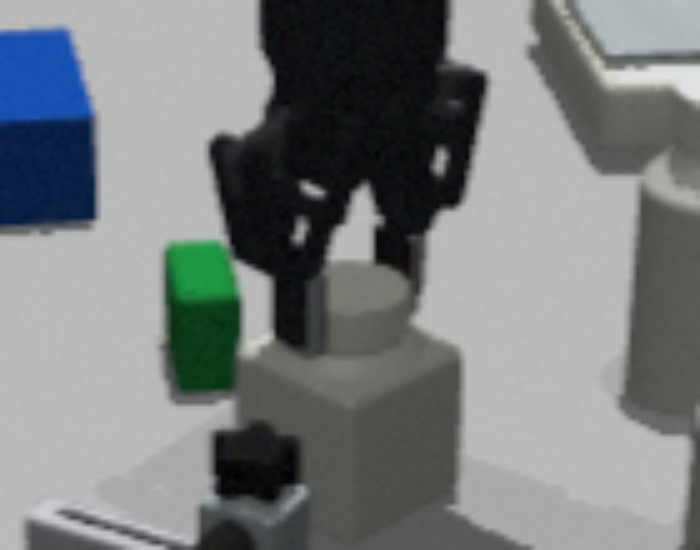

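Gripped, width 49 mm. Lift.

```bash
python3 -m crank '-0.005 0 0 0 0 0 0.04; -0.015 0 0 0 0 0 0.04; -0.035 0 0 0 0 0 0.04; -0.06 0 0 0 0 0 0.04; -0.085 0 0 0 0 0 0.04; -0.11 0 0 0 0 0 0.04; -0.135 0 0 0 0 0 0.04; -0.16 0 0 0 0 0 0.04; -0.18 0 0 0 0 0 0.04; -0.19 0 0 0 0 0 0.04; -0.19 0 0 0 0 0 0.04'
python3 - <<'E'
from h import *
move(sh(-.008,0,.258),toolR(76.7))
c=robot.capture("side"); 
im=c["pixels"][:,:,::-1].copy()
cv2.imwrite("pics/s12.png",cv2.resize(im[20:200,200:380],None,fx=3,fy=3))
E
```

```text
time: 6.65
position: [0.636, -0.1781, 0.2589]
eef_rot: [0.683, 0.187, 0.681, -0.188]
contact_force: [-0.8, -0.7, -3.4]
gripper_width: 0.0491
from [ 0.636  -0.1781  0.2589] shift [ 2.1000e-04  2.9298e-01 -2.4019e-01] turn [-1.745e+01  1.900e-01  1.000e-02] F [-0.84 -0.68 -3.42] t 6.65
```

View pics/s12.png

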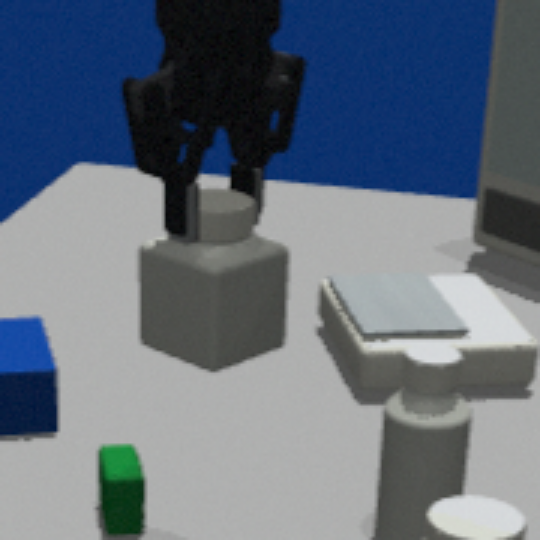

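The bottle hangs upright and weighs about 3.4 N. Carry it over, turning it square.

```bash
python3 -m crank '0 0.01 -0.008 -1 0 0 0.04; 0 0.029 -0.024 -2 0 0 0.04; 0 0.053 -0.043 -4 0 0 0.04; 0 0.082 -0.067 -6 0 0 0.04; 0 0.112 -0.092 -8 0 0 0.04; 0 0.142 -0.116 -10 0 0 0.04; 0 0.172 -0.141 -12 0 0 0.04; 0 0.2 -0.164 -14 0 0 0.04; 0 0.228 -0.187 -16 0 0 0.04; 0 0.254 -0.208 -17 0 0 0.04; 0 0.276 -0.226 -17.45 0.1 0 0.04; 0 0.29 -0.238 -17.45 0.19 0 0.04'
python3 -m crank '0 0.003 -0.002 0 0 0 0.04; 0 0.003 -0.002 0 0 0 0.04; 0 0.003 -0.002 0 0 0 0.04'
python3 - <<'E'
from h import *
move(sh(-.008,0,.180),toolR(76.7))
c=robot.capture("side"); cv2.imwrite("pics/s13.png",c["pixels"][:,:,::-1])
c=robot.capture("top"); cv2.imwrite("pics/t13.png",c["pixels"][:,:,::-1])
E
```

```text
time: 7.9
position: [0.5779, 0.1953, 0.256]
eef_rot: [0.701, 0.081, 0.704, -0.081]
contact_force: [0.4, -0.7, -3.0]
gripper_width: 0.0485
time: 8.2
position: [0.5768, 0.1978, 0.2557]
eef_rot: [0.701, 0.081, 0.704, -0.081]
contact_force: [0.8, -0.1, -3.1]
gripper_width: 0.0487
from [0.5768 0.1978 0.2557] shift [ 0.07572 -0.00056  0.00318] turn [ 0.09 -0.24  0.06] F [ 0.8  -0.14 -3.05] t 8.2
```

View pics/s13.png

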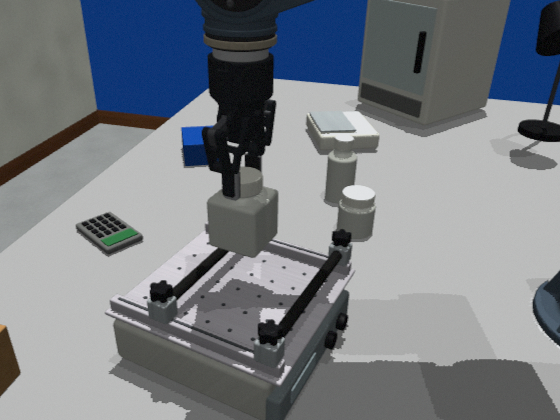

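View pics/t13.png

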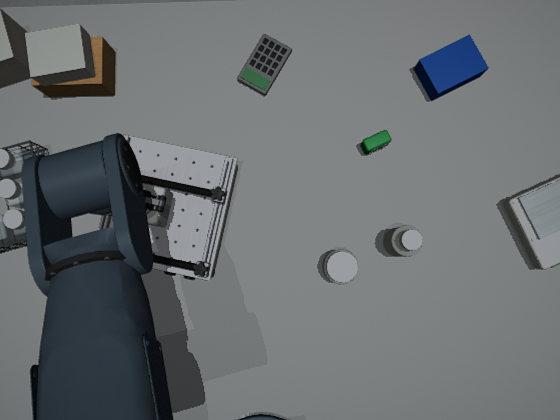

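The bottle hangs over the platform between the bars. Lower to about 12 mm above it, correcting the small residuals.

```bash
python3 -m crank '0.01 0 0.001 0 -0.1 0 0.04; 0.03 -0.0005 0.003 0 -0.24 0 0.04; 0.05 -0.0005 0.003 0 -0.24 0 0.04; 0.065 -0.0005 0.003 0 -0.24 0 0.04; 0.076 -0.0005 0.003 0 -0.24 0 0.04; 0.076 -0.0005 0.003 0 -0.24 0 0.04; 0.076 -0.0005 0.003 0 -0.24 0 0.04'
python3 - <<'E'
from h import *
move(sh(-.008,0,.168),toolR(76.7))
c=robot.capture("side"); p=robot.get_state()["position"]
im=c["pixels"][120:330,120:360,::-1].copy(); im=cv2.resize(im,None,fx=3,fy=3,interpolation=cv2.INTER_CUBIC)
z=.1+p[2]-.1676
for dx,dy in [(-.036,-.036),(-.036,.036),(.036,.036),(.036,-.036)]:
  for zz in(z,z+.07):
    q=(proj(c,sh(-.008+dx,dy,zz))-[120,120]+.5)*3-.5; cv2.circle(im,tuple(int(round(v)) for v in q),2,(0,0,255),-1)
cv2.imwrite("pics/s14.png",im)
E
```

```text
time: 9.0
position: [0.5797, 0.1963, 0.1802]
eef_rot: [0.703, 0.081, 0.702, -0.082]
contact_force: [-0.1, -0.9, -2.0]
gripper_width: 0.0487
from [0.5797 0.1963 0.1802] shift [ 0.01223  0.00015 -0.00038] turn [0.04 0.03 0.03] F [-0.1  -0.89 -2.05] t 9.0
```

View pics/s14.png

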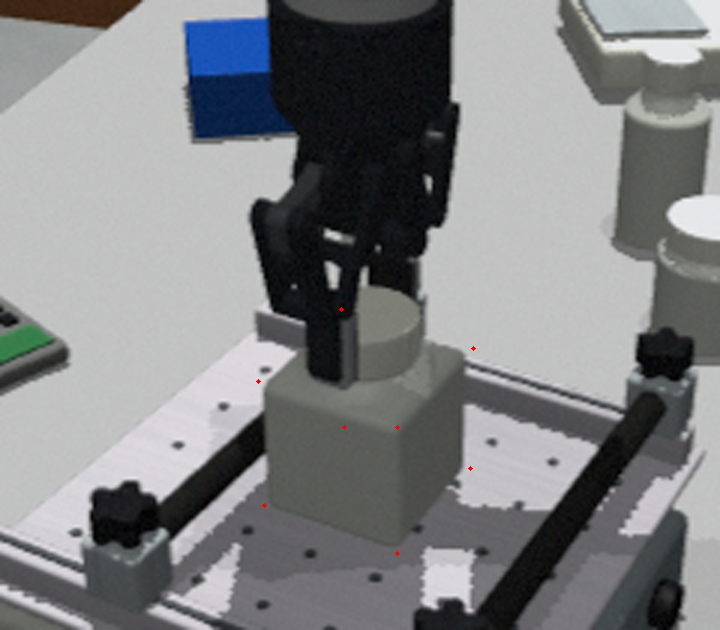

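Predicted corners roughly match, but the left lower edge sits higher than predicted. I'll check the side camera's own bias with the holes and zoom in.

Run:
```python
from h import *
c=robot.capture("side"); p=robot.get_state()["position"]
im=c["pixels"][205:315,180:300,::-1].copy(); K=6; im=cv2.resize(im,None,fx=K,fy=K,interpolation=cv2.INTER_CUBIC); im=cv2.convertScaleAbs(im,alpha=1.2)
T=lambda P:tuple(int(round(v)) for v in ((proj(c,P)-[180,205]+.5)*K-.5))
for i in range(-3,4):
  for j in range(-2,3): cv2.circle(im,T(sh(.035*i,.04*j,.1)),2,(0,255,0),-1)
z=.1+p[2]-.1676
for dx,dy in [(-.036,-.036),(-.036,.036),(.036,.036),(.036,-.036)]: cv2.circle(im,T(sh(-.008+dx,dy,z)),3,(0,0,255),-1); cv2.circle(im,T(sh(-.008+dx,dy,z+.072)),3,(255,0,255),-1)
cv2.imwrite("pics/s15.png",im)
```

```text
(no output)
```

View pics/s15.png

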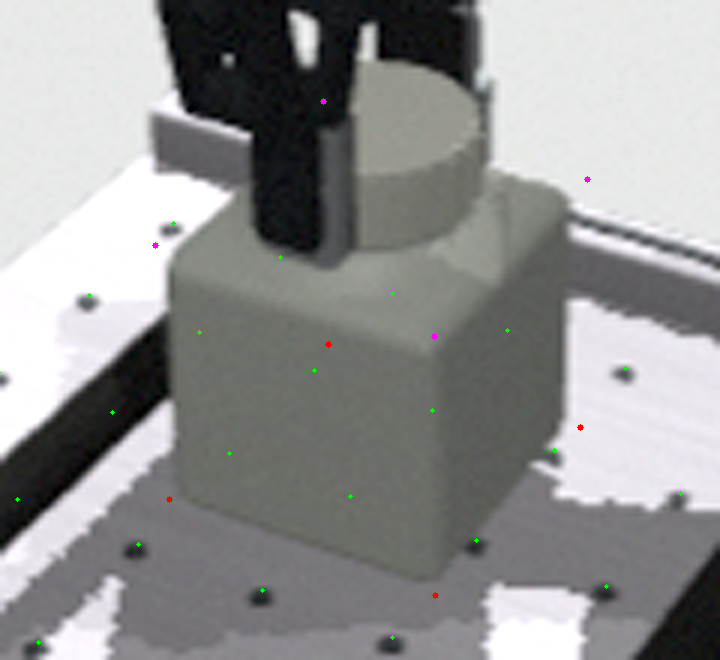

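Run:
```python
from h import *
c=robot.capture("side"); p=robot.get_state()["position"]; z=.1+p[2]-.1676; K=6
T=lambda P:((proj(c,P)-[180,205]+.5)*K-.5).round(0)
a=np.linspace(0,2*np.pi,73)
for zz in (.1,.08):
  E=np.array([T(sh(-.008+.025*np.cos(t),.025*np.sin(t),z+zz)) for t in a]); print(zz,"center",T(sh(-.008,0,z+zz)),E.min(0),E.max(0))
print("per mm x,y,z",(T(sh(.092,0,z+.1))-T(sh(-.008,0,z+.1)))/100,(T(sh(-.008,.1,z+.1))-T(sh(-.008,0,z+.1)))/100,(T(sh(-.008,0,z+.2))-T(sh(-.008,0,z+.1)))/100)
```

```text
0.1 center [374. 107.] [262.  51.] [485. 167.]
0.08 center [375. 182.] [265. 125.] [485. 243.]
per mm x,y,z [-3.64 -1.07] [-2.55  2.26] [-0.05 -4.1 ]
```

The cap ellipse agrees within about 1.5 mm of the prediction (right edge 487 vs 484, top 62 vs 57). I'm content with the centring, so lower gently to contact.

```bash
python3 -m crank '0.004 0 0 0 0 0 0.04; 0.007 0 0 0 0 0 0.04; 0.0095 0 0 0 0 0 0.04; 0.0095 0 0 0 0 0 0.04'
python3 -m crank '0.001 0 0 0 0 0 0.04; 0.002 0 0 0 0 0 0.04'
python3 -m crank '0.0008 0 0 0 0 0 0.04; 0.0008 0 0 0 0 0 0.04'
```

```text
time: 9.55
position: [0.5797, 0.1965, 0.1708]
eef_rot: [0.703, 0.081, 0.702, -0.082]
contact_force: [-1.2, -0.2, -2.5]
gripper_width: 0.0484
time: 9.75
position: [0.5797, 0.1965, 0.1687]
eef_rot: [0.703, 0.081, 0.702, -0.082]
contact_force: [-0.4, 0.2, -2.6]
gripper_width: 0.0486
time: 9.95
position: [0.5796, 0.1965, 0.1678]
eef_rot: [0.703, 0.081, 0.702, -0.082]
contact_force: [-0.1, 0.4, -3.4]
gripper_width: 0.0487
```

```bash
python3 -m crank '0.0008 0 0 0 0 0 0.04; 0.0008 0 0 0 0 0 0.04'
python3 -m crank '0.0008 0 0 0 0 0 0.04; 0.0008 0 0 0 0 0 0.04'
```

```text
time: 10.15
position: [0.5798, 0.1965, 0.1676]
eef_rot: [0.703, 0.081, 0.702, -0.082]
contact_force: [-1.7, -1.5, 3.7]
gripper_width: 0.0485
time: 10.35
position: [0.5799, 0.1964, 0.1676]
eef_rot: [0.703, 0.081, 0.702, -0.082]
contact_force: [-3.3, -2.1, 5.8]
gripper_width: 0.0484
```

Contact with the platform. Release and look.

```bash
python3 -m crank '-0.0005 0 0 0 0 0 0.055; -0.0005 0 0 0 0 0 0.065; -0.0005 0 0 0 0 0 0.08; -0.0005 0 0 0 0 0 0.08; -0.0005 0 0 0 0 0 0.08'
python3 -m crank '-0.02 0 0 0 0 0 0.08; -0.05 0 0 0 0 0 0.08; -0.08 0 0 0 0 0 0.08; -0.1 0 0 0 0 0 0.08; -0.1 0 0 0 0 0 0.08'
python3 - <<'E'
from h import *
c=robot.capture("side"); im=c["pixels"][170:330,120:360,::-1]; cv2.imwrite("pics/s16.png",cv2.resize(im,None,fx=3,fy=3,interpolation=cv2.INTER_CUBIC))
# push pose candidates
for t in(-20,20): print(toolR(76.7,t).round(2))
E
```

```text
time: 10.85
position: [0.5799, 0.1964, 0.168]
eef_rot: [0.703, 0.081, 0.702, -0.082]
contact_force: [1.6, -0.6, 0.4]
gripper_width: 0.0799
time: 11.35
position: [0.5808, 0.1968, 0.271]
eef_rot: [0.705, 0.082, 0.7, -0.081]
contact_force: [-0.0, -0.2, -0.5]
gripper_width: 0.0797
[[ 0.33  0.23  0.91]
 [-0.08  0.97 -0.22]
 [-0.94  0.    0.34]]
[[-0.33  0.23  0.91]
 [ 0.08  0.97 -0.22]
 [-0.94  0.   -0.34]]
```

View pics/s16.png

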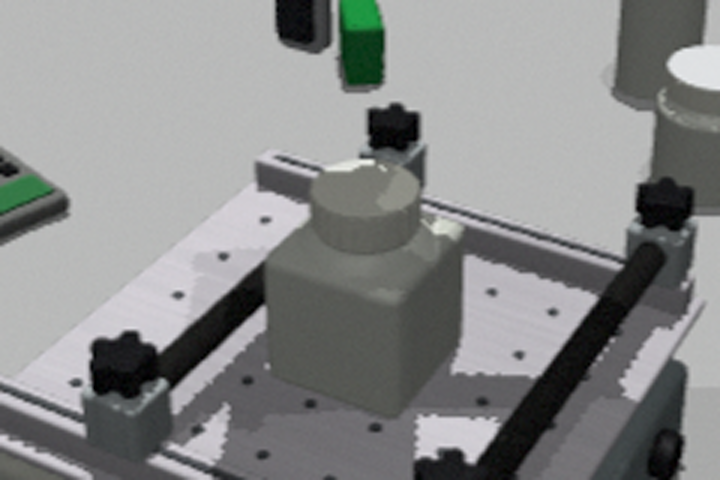

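The bottle stands upright and released. Retreat sideways for a clear top view, shutting the fingers on the way.

```bash
python3 - <<'E'
from h import *
move([.42,-.03,.27],toolR(76.7))
E
python3 -m crank '0 -0.02 -0.01 0 0 0 0.08; 0 -0.05 -0.025 0 0 0 0.04; 0 -0.09 -0.04 0 0 0 0; 0 -0.13 -0.055 0 0 0 0; 0 -0.17 -0.07 0 0 0 0; 0 -0.205 -0.08 0 0 0 0; 0 -0.24 -0.09 0 0 0 0; 0 -0.255 -0.098 0 0 0 0; 0 -0.258 -0.098 0 0 0 0'
python3 - <<'E'
from h import *
c=robot.capture("top"); np.save("top1.npy",c,allow_pickle=True); cv2.imwrite("pics/t17.png",c["pixels"][:,:,::-1]); crop(c,"t17z.png",80,125,170,150,4)
s=robot.capture("side"); cv2.imwrite("pics/s17.png",s["pixels"][:,:,::-1])
st=robot.get_state(); print(st["position"],st["gripper_width"]); M=rot(st["eef_rot"])
for a in(-.03,-.02,-.01,0,.01,.025): print(a,proj(s,st["position"]+M@[a,0,0]).round(1))
E
```

```text
from [0.5801 0.1966 0.2688] shift [-0.00179 -0.25725 -0.10397] turn [ 0.06  0.21 -0.05] F [ 1.1  -0.71 -0.14] t 11.4
time: 12.3
position: [0.4242, -0.0331, 0.2672]
eef_rot: [0.703, 0.082, 0.702, -0.082]
contact_force: [-0.6, 1.1, 0.2]
gripper_width: 0.0002
[ 0.42556331 -0.03213724  0.26756688] -2.2483679690503724e-05
-0.03 [377.5 118.8]
-0.02 [376.7 124.8]
-0.01 [376.  130.7]
0 [375.2 136.6]
0.01 [374.5 142.4]
0.025 [373.4 150.9]
```

View pics/s17.png

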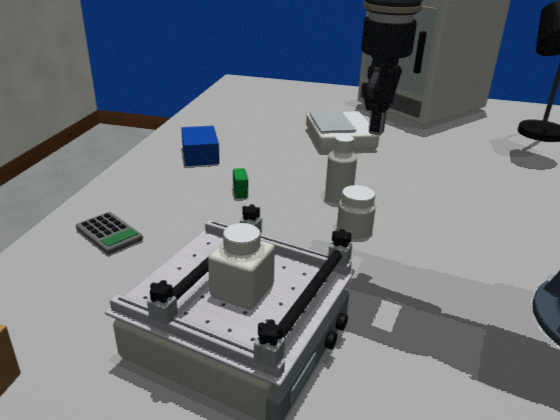

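View pics/t17z.png

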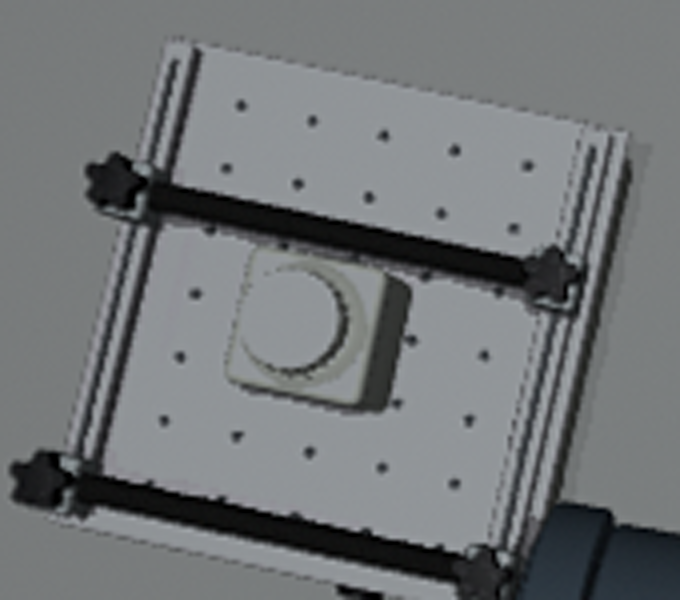

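Side view: the closed fingertips end near (377,132), about 8 mm behind the nominal TCP. Top crop: the bottle's shoulder corners are near (250,250), (390,275), (362,408) and (228,380), looking square. I'll quantify.

Run:
```python
from h import *
c=np.load("top1.npy",allow_pickle=True).item()
im=c["pixels"][180:235,130:190,::-1]; im=cv2.convertScaleAbs(cv2.resize(im,None,fx=10,fy=10,interpolation=cv2.INTER_CUBIC),alpha=1.3); 
T=lambda P:tuple(int(round(v)) for v in ((proj(c,P)-[130,180]+.5)*10-.5))
for dx,dy in [(-.036,-.036),(-.036,.036),(.036,.036),(.036,-.036)]: cv2.circle(im,T(sh(-.008+dx,dy,.170)),3,(0,0,255),-1); cv2.circle(im,T(sh(-.008+dx,dy,.1)),3,(255,0,0),-1)
for t in np.linspace(0,6.28,40): cv2.circle(im,T(sh(-.008+.025*np.cos(t),.025*np.sin(t),.2)),2,(0,200,0),-1)
cv2.imwrite("pics/t18.png",im)
```

```text
(no output)
```

View pics/t18.png

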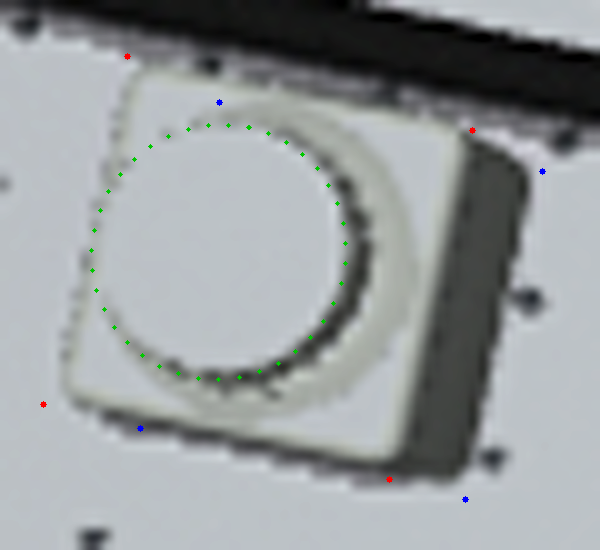

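The bottle is centred within about 1 mm and is about 1° off square, which the fence will correct. Next, compute the push approach: fingers shut, jaw along the bar, tool leaning 15° back so the body stays off the cap.

Run:
```python
from h import *
T=toolR(76.7,-15)
move(sh(-.1425,0,.22),T)
```

```text
from [ 0.4256 -0.0321  0.2676] shift [ 0.04771  0.2579  -0.03747] turn [  0.   -14.84  -0.06] F [-0.    0.69  0.29] t 12.4
```

```bash
python3 -m crank '0 0.02 -0.003 0 -2 0 0; 0 0.05 -0.008 0 -4 0 0; 0 0.085 -0.013 0 -7 0 0; 0 0.12 -0.018 0 -10 0 0; 0 0.155 -0.023 0 -13 0 0; 0.01 0.19 -0.028 0 -14.84 0 0; 0.02 0.22 -0.033 0 -14.84 0 0; 0.035 0.245 -0.0365 0 -14.84 0 0; 0.047 0.258 -0.0375 0 -14.84 0 0; 0.047 0.258 -0.0375 0 -14.84 0 0; 0.047 0.258 -0.0375 0 -14.84 0 0'
python3 - <<'E'
from h import *
move(sh(-.1425,0,.14),toolR(76.7,-15))
s=robot.capture("side"); cv2.imwrite("pics/s19.png",s["pixels"][:,:,::-1])
print(proj(s,robot.get_state()["position"]))
E
```

```text
time: 13.5
position: [0.4482, 0.2282, 0.2203]
eef_rot: [0.788, 0.07, 0.605, -0.091]
contact_force: [-0.5, -0.5, -0.2]
gripper_width: -0.0001
from [0.4482 0.2282 0.2203] shift [ 0.07772 -0.00063 -0.0203 ] turn [ 0.09 -0.05 -0.04] F [-0.5  -0.46 -0.16] t 13.5
[335.26540196 244.83520114]
```

View pics/s19.png

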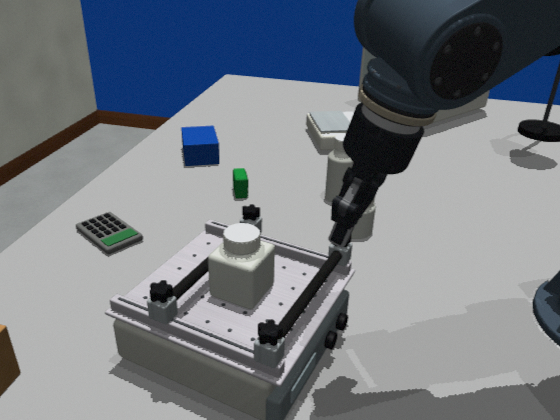

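The tip is at about (342,243), near the projected TCP (335,245). Descend behind the bar in two steps.

```bash
python3 -m crank '0.02 0 -0.005 0 0 0 0; 0.04 0 -0.0105 0 0 0 0; 0.06 0 -0.0157 0 0 0 0; 0.072 0 -0.019 0 0 0 0; 0.0775 0 -0.0203 0 0 0 0; 0.0775 0 -0.0203 0 0 0 0'
python3 - <<'E'
from h import *
move(sh(-.1425,0,.113),toolR(76.7,-15))
s=robot.capture("side"); crop(s,"s20.png",220,150,180,150,4)
print((proj(s,robot.get_state()["position"])-[220,150])*4)
E
```

```text
time: 14.15
position: [0.4491, 0.2275, 0.1408]
eef_rot: [0.788, 0.071, 0.605, -0.092]
contact_force: [0.7, -0.6, 1.1]
gripper_width: 0.0004
from [0.4491 0.2275 0.1408] shift [ 0.02668 -0.00014 -0.0077 ] turn [ 0.01 -0.01 -0.05] F [ 0.71 -0.56  1.11] t 14.15
[439.55362002 580.02892013]
```

View pics/s20.png

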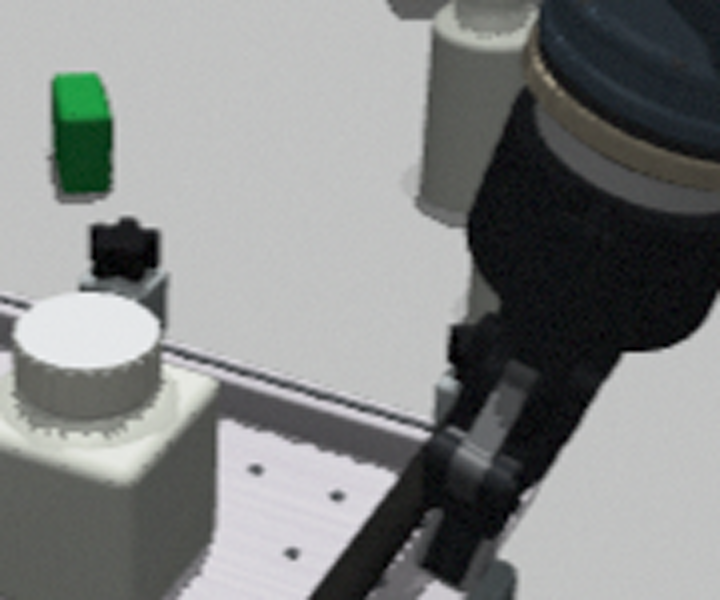

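The finger tip (~(455,590) in the crop) is just behind the bar with a visible gap. Lower to the push height.

```bash
python3 -m crank '0.008 0 -0.002 0 0 0 0; 0.017 0 -0.0048 0 0 0 0; 0.0265 0 -0.0077 0 0 0 0; 0.0265 0 -0.0077 0 0 0 0; 0.0265 0 -0.0077 0 0 0 0'
python3 - <<'E'
from h import *
move(sh(-.1325,0,.113),toolR(76.7,-15))
s=robot.capture("side"); crop(s,"s21.png",220,170,180,150,4)
c=robot.capture("top"); crop(c,"t21.png",60,130,180,150,4)
E
```

```text
time: 14.7
position: [0.4486, 0.2278, 0.1134]
eef_rot: [0.788, 0.071, 0.605, -0.091]
contact_force: [0.2, -0.5, 0.7]
gripper_width: 0.0001
from [0.4486 0.2278 0.1134] shift [ 0.00293 -0.00037  0.00954] turn [ 0.02 -0.01 -0.05] F [ 0.23 -0.51  0.69] t 14.7
```

View pics/s21.png

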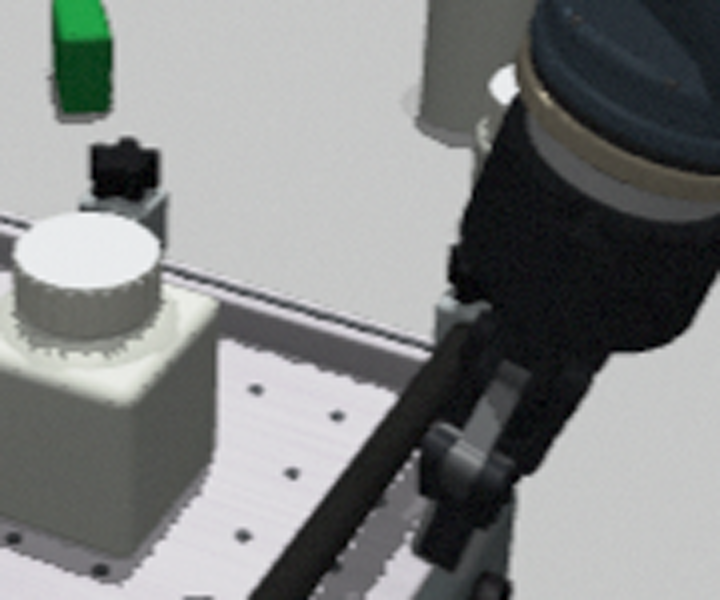

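View pics/t21.png

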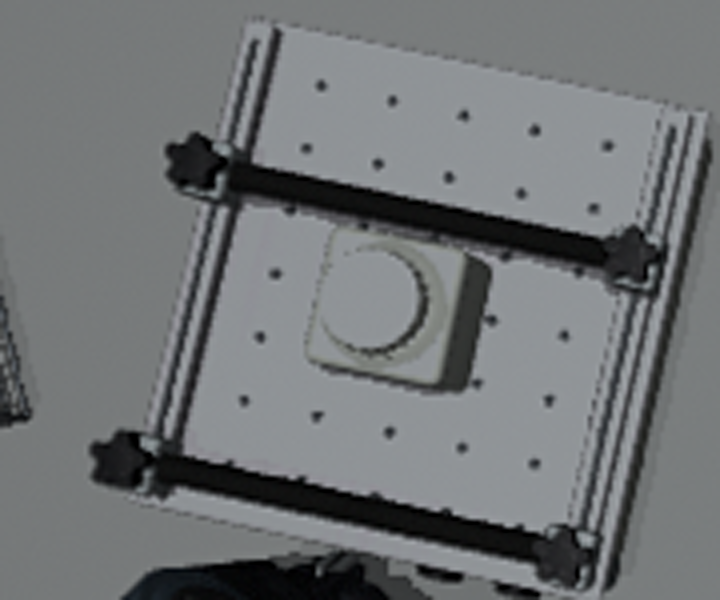

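Top view: the hand sits just behind the middle of the loose bar (finger at (340,560), bar middle ~(345,505)). Start pushing along the shaker's x (per 10 mm: dx 0.0026, dz 0.0097).

```bash
python3 -m crank '0.0005 0 0.0019 0 0 0 0; 0.0013 0 0.0048 0 0 0 0; 0.0021 0 0.0077 0 0 0 0; 0.0028 0 0.0106 0 0 0 0; 0.0036 0 0.0135 0 0 0 0; 0.0044 0 0.0164 0 0 0 0; 0.0052 0 0.0193 0 0 0 0; 0.0052 0 0.0193 0 0 0 0'
python3 - <<'E'
from h import *
move(sh(-.1125,0,.113),toolR(76.7,-15))
s=robot.capture("side"); crop(s,"s22.png",220,170,180,150,4)
c=robot.capture("top"); crop(c,"t22.png",60,130,180,150,4)
E
```

```text
time: 15.6
position: [0.4686, 0.2232, 0.1138]
eef_rot: [0.788, 0.071, 0.604, -0.091]
contact_force: [-0.7, -0.1, -0.3]
gripper_width: -0.0001
from [0.4686 0.2232 0.1138] shift [ 0.00323 -0.0005   0.00892] turn [-0.    0.04 -0.08] F [-0.71 -0.06 -0.27] t 15.6
```

View pics/s22.png

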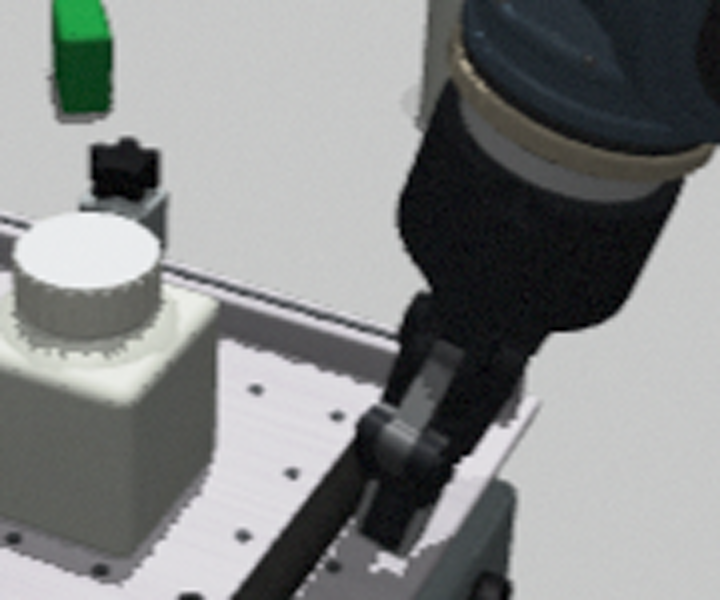

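View pics/t22.png

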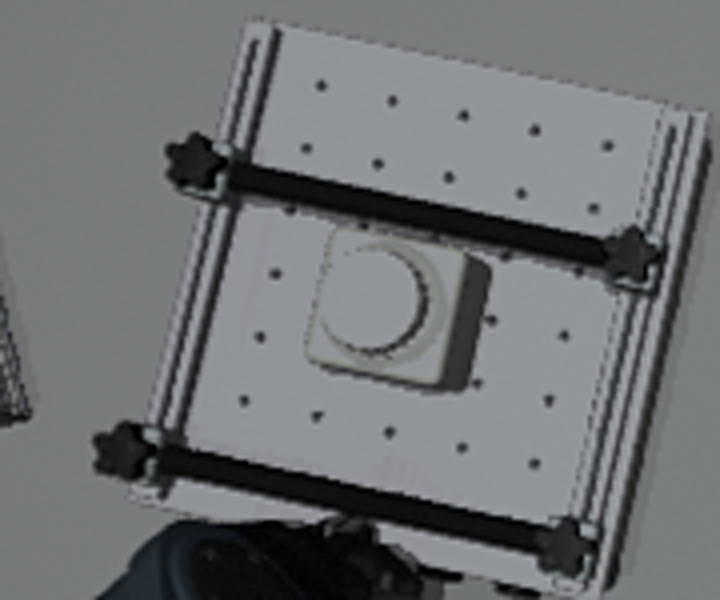

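The bar has begun to move (left knob (122,462)→(124,452)). TCP is about 17 mm behind the bar axis. Push a further 45 mm at 5 mm per row.

```bash
python3 -m crank '0.001 0 0.0038 0 0 0 0; 0.0025 -0.0002 0.0085 0 0 0 0; 0.0038 -0.0003 0.0135 0 0 0 0; 0.0053 -0.0005 0.0185 0 0 0 0; 0.0065 -0.0005 0.0235 0 0 0 0; 0.008 -0.0005 0.0285 0 0 0 0; 0.0095 -0.0005 0.0335 0 0 0 0; 0.0108 -0.0005 0.038 0 0 0 0; 0.012 -0.0005 0.0415 0 0 0 0; 0.0125 -0.0005 0.043 0 0 0 0; 0.0125 -0.0005 0.043 0 0 0 0'
python3 - <<'E'
from h import *
move(sh(-.0625,0,.113),toolR(76.7,-15))
s=robot.capture("side"); crop(s,"s23.png",180,150,180,150,4)
c=robot.capture("top"); crop(c,"t23.png",60,130,180,150,4)
E
```

```text
time: 16.8
position: [0.5122, 0.2124, 0.1129]
eef_rot: [0.788, 0.071, 0.604, -0.091]
contact_force: [-0.8, -0.4, 0.3]
gripper_width: -0.0001
from [0.5122 0.2124 0.1129] shift [0.00374 0.      0.01409] turn [-0.01  0.06 -0.09] F [-0.78 -0.41  0.25] t 16.8
```

View pics/s23.png

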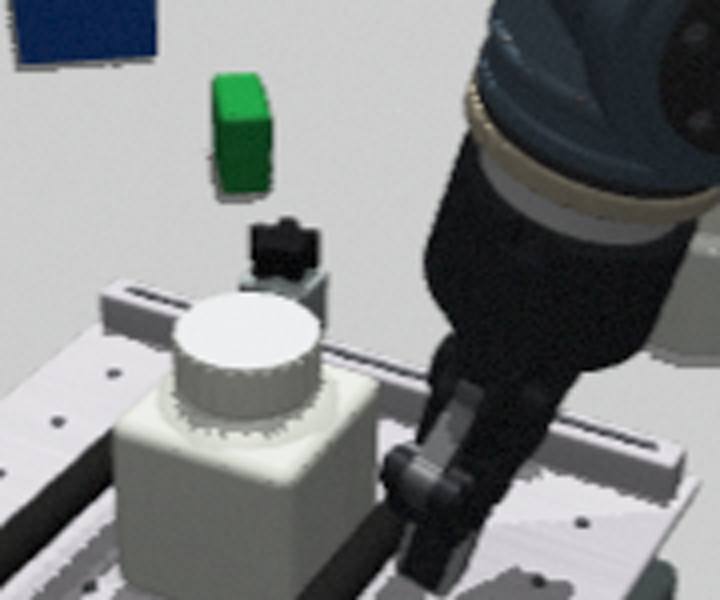

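View pics/t23.png

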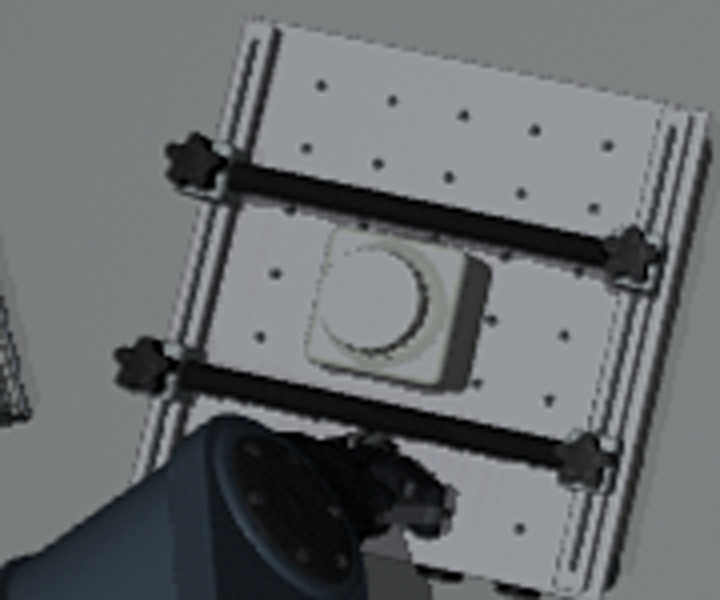

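The bar is now at x ≈ -0.059 (knob spacing 207 px vs 309 px at the start). Before going on, check how close the finger knuckle (crop (410,480)) gets to the bottle.

Run:
```python
from h import *
s=robot.capture("side")
f=lambda k:((k[0]+.5)/4-.5+180,(k[1]+.5)/4-.5+150-.8) # 1px vertical bias partly removed
for nm,k in dict(knL=(384,475),knTop=(400,445),knBot=(410,515),tipL=(400,580),tipR=(440,595),bodyL=(427,270),knu2=(433,380)).items():
    for ys in(.012,.025,.038):
        d=ray(s,*f(k)); o=s["xyz"]; n=np.r_[EY,0]; t=(ys-(o[:2]-SO)@EY)/(d@n); P=o+t*d; print(nm,ys,"x_s %.4f z %.4f"%((P[:2]-SO)@EX,P[2]))
```

```text
knL 0.012 x_s -0.0666 z 0.1667
knL 0.025 x_s -0.0730 z 0.1772
knL 0.038 x_s -0.0795 z 0.1878
knTop 0.012 x_s -0.0721 z 0.1808
knTop 0.025 x_s -0.0784 z 0.1910
knTop 0.038 x_s -0.0847 z 0.2012
knBot 0.012 x_s -0.0767 z 0.1538
knBot 0.025 x_s -0.0829 z 0.1647
knBot 0.038 x_s -0.0891 z 0.1756
tipL 0.012 x_s -0.0738 z 0.1250
tipL 0.025 x_s -0.0800 z 0.1366
tipL 0.038 x_s -0.0863 z 0.1483
tipR 0.012 x_s -0.0890 z 0.1245
tipR 0.025 x_s -0.0949 z 0.1361
tipR 0.038 x_s -0.1007 z 0.1478
bodyL 0.012 x_s -0.0795 z 0.2497
bodyL 0.025 x_s -0.0857 z 0.2582
bodyL 0.038 x_s -0.0918 z 0.2666
knu2 0.012 x_s -0.0831 z 0.2099
knu2 0.025 x_s -0.0891 z 0.2194
knu2 0.038 x_s -0.0952 z 0.2289
```

The knuckle stays at least 15 mm behind the bar's front face and well off the cap. Continue slowly.

```bash
python3 -m crank '0.0005 0 0.002 0 0 0 0; 0.001 0 0.004 0 0 0 0; 0.0015 0 0.0058 0 0 0 0; 0.002 0 0.0072 0 0 0 0; 0.0023 0 0.0084 0 0 0 0; 0.0026 0 0.0097 0 0 0 0; 0.0026 0 0.0097 0 0 0 0'
python3 -m crank '0.0003 0 0.001 0 0 0 0; 0.0005 0 0.002 0 0 0 0; 0.0008 0 0.0029 0 0 0 0; 0.0008 0 0.0029 0 0 0 0'
python3 - <<'E'
from h import *
move(sh(-.0625,0,.113),toolR(76.7,-15))
st=robot.get_state(); print("Fx_s",st["contact_force"][:2]@EX, "TCPx",(st["position"][:2]-SO)@EX)
c=robot.capture("top"); crop(c,"t24.png",60,130,180,150,4)
E
```

```text
time: 17.65
position: [0.5219, 0.2102, 0.1129]
eef_rot: [0.788, 0.071, 0.604, -0.091]
contact_force: [-0.1, 1.1, -0.3]
gripper_width: 0.0001
time: 18.05
position: [0.5248, 0.2095, 0.113]
eef_rot: [0.788, 0.071, 0.604, -0.091]
contact_force: [-2.7, 0.6, 1.1]
gripper_width: -0.0
from [0.5248 0.2095 0.113 ] shift [ 3.70e-04 -7.00e-05  1.55e-03] turn [ 0.    0.06 -0.09] F [-2.74  0.55  1.11] t 18.05
Fx_s -2.7976114429920305 TCPx -0.06408995233175258
```

View pics/t24.png

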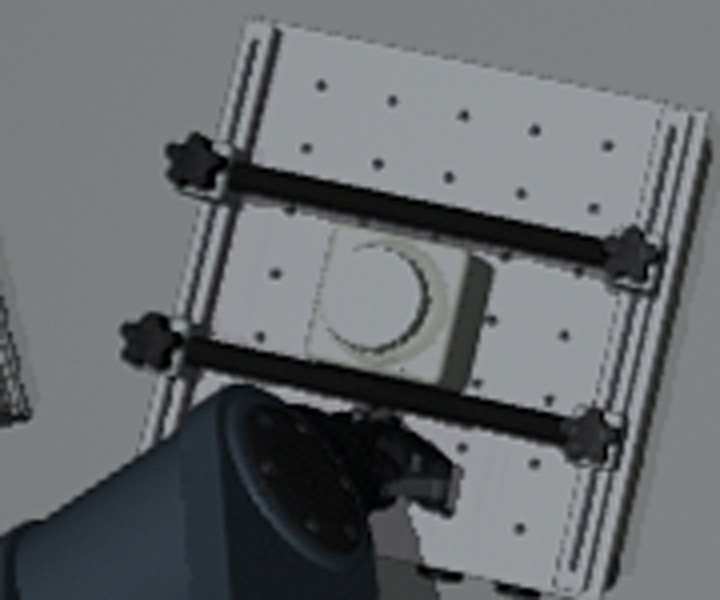

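The bar is at about -0.046 and force is 2.8 N, so the bottle is sliding. Now sub-millimetre steps.

```bash
python3 -m crank '0.0001 0 0.0005 0 0 0 0; 0.0003 0 0.001 0 0 0 0; 0.0003 0 0.001 0 0 0 0'
python3 -m crank '0.0001 0 0.0005 0 0 0 0; 0.0001 0 0.0005 0 0 0 0'
python3 -m crank '0.0001 0 0.0005 0 0 0 0; 0.0001 0 0.0005 0 0 0 0'
```

```text
time: 18.4
position: [0.5259, 0.2093, 0.1129]
eef_rot: [0.788, 0.071, 0.604, -0.091]
contact_force: [-3.8, 1.3, 1.1]
gripper_width: 0.0002
time: 18.6
position: [0.5263, 0.2091, 0.1129]
eef_rot: [0.788, 0.071, 0.604, -0.091]
contact_force: [-3.6, 1.1, -0.3]
gripper_width: -0.0
time: 18.8
position: [0.5268, 0.209, 0.1129]
eef_rot: [0.788, 0.071, 0.604, -0.091]
contact_force: [-3.1, 1.0, 0.9]
gripper_width: -0.0005
```

```bash
python3 -m crank '0.0001 0 0.0003 0 0 0 0; 0.0001 0 0.0003 0 0 0 0'
python3 -m crank '0.0001 0 0.0003 0 0 0 0; 0.0001 0 0.0003 0 0 0 0'
python3 -m crank '0.0001 0 0.0003 0 0 0 0; 0.0001 0 0.0003 0 0 0 0'
```

```text
time: 19.0
position: [0.5272, 0.2089, 0.1129]
eef_rot: [0.788, 0.071, 0.604, -0.091]
contact_force: [-3.6, 0.8, 1.4]
gripper_width: -0.0002
time: 19.2
position: [0.5276, 0.2089, 0.1129]
eef_rot: [0.788, 0.071, 0.604, -0.091]
contact_force: [-2.2, 1.0, 1.0]
gripper_width: -0.0002
time: 19.4
position: [0.5279, 0.2088, 0.1129]
eef_rot: [0.788, 0.071, 0.604, -0.091]
contact_force: [-3.9, 1.7, 1.4]
gripper_width: -0.0002
```

Run:
```python
from h import *
for k in range(3):
    c=robot.capture("top"); st=robot.get_state(); print("Fx_s",st["contact_force"]@np.r_[EX,0],"Fy_s",st["contact_force"]@np.r_[EY,0])
crop(c,"t25.png",60,130,180,150,4)
```

```text
Fx_s -2.8970053799417164 Fy_s -0.4943681710329009
Fx_s -3.3971851607607126 Fy_s -0.21654497553040586
Fx_s -3.018416180874359 Fy_s -0.04122598065228533
```

View pics/t25.png

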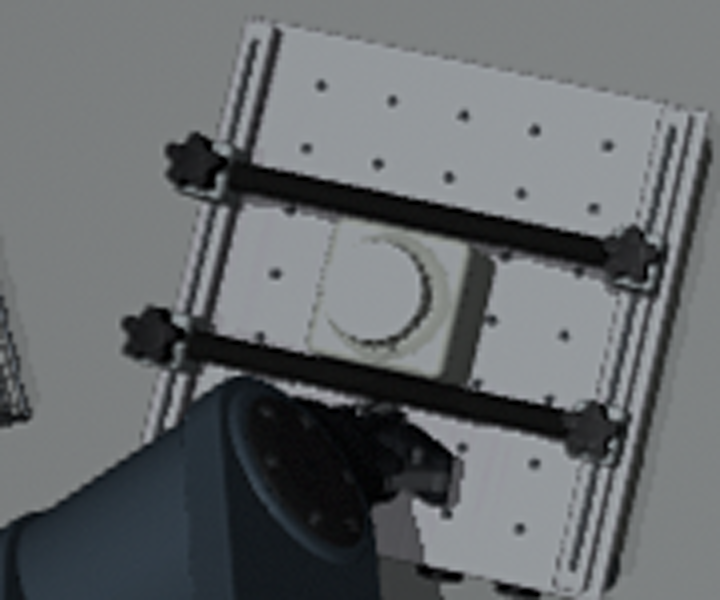

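Nearly there: knob spacing now implies x ≈ -0.0436. Continue in 0.3 mm steps.

```bash
python3 -m crank '0.0001 0 0.0003 0 0 0 0; 0.0001 0 0.0003 0 0 0 0'
python3 -m crank '0.0001 0 0.0003 0 0 0 0; 0.0001 0 0.0003 0 0 0 0'
python3 -m crank '0.0001 0 0.0003 0 0 0 0; 0.0001 0 0.0003 0 0 0 0'
```

```text
time: 19.75
position: [0.5282, 0.2087, 0.1129]
eef_rot: [0.788, 0.071, 0.604, -0.091]
contact_force: [-3.2, 1.1, 1.3]
gripper_width: -0.0
time: 19.95
position: [0.5286, 0.2086, 0.1129]
eef_rot: [0.788, 0.071, 0.604, -0.091]
contact_force: [-2.7, 1.0, 1.5]
gripper_width: -0.0002
time: 20.15
position: [0.529, 0.2085, 0.1129]
eef_rot: [0.788, 0.071, 0.604, -0.091]
contact_force: [-2.8, 0.3, 2.0]
gripper_width: -0.0
```

```bash
python3 -m crank '0.0001 0 0.0003 0 0 0 0; 0.0001 0 0.0003 0 0 0 0'
python3 -m crank '0.0001 0 0.0003 0 0 0 0; 0.0001 0 0.0003 0 0 0 0'
python3 -m crank '0.0001 0 0.0003 0 0 0 0; 0.0001 0 0.0003 0 0 0 0'
python3 -m crank '0.0001 0 0.0003 0 0 0 0; 0.0001 0 0.0003 0 0 0 0' | grep -E 'pos|force'
```

```text
time: 20.35
position: [0.5293, 0.2085, 0.1129]
eef_rot: [0.788, 0.071, 0.604, -0.091]
contact_force: [-3.8, 1.5, 1.9]
gripper_width: 0.0001
time: 20.55
position: [0.5297, 0.2084, 0.1129]
eef_rot: [0.789, 0.071, 0.604, -0.091]
contact_force: [-3.4, 1.0, 1.9]
gripper_width: 0.0003
time: 20.75
position: [0.5301, 0.2083, 0.1129]
eef_rot: [0.789, 0.071, 0.604, -0.091]
contact_force: [-3.7, 1.5, 1.6]
gripper_width: 0.0001
position: [0.5304, 0.2082, 0.1129]
contact_force: [-3.1, 0.7, 2.2]
```

Still sliding force only. Look again.

Run:
```python
from h import *
c=robot.capture("top"); crop(c,"t26.png",110,155,110,90,7)
s=robot.capture("side"); crop(s,"s26.png",150,180,150,130,5)
```

```text
(no output)
```

View pics/t26.png

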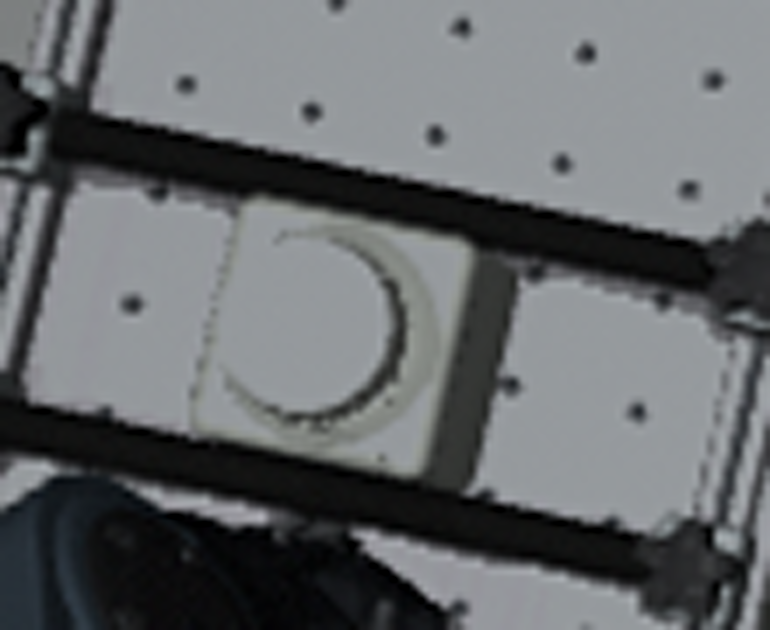

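View pics/s26.png

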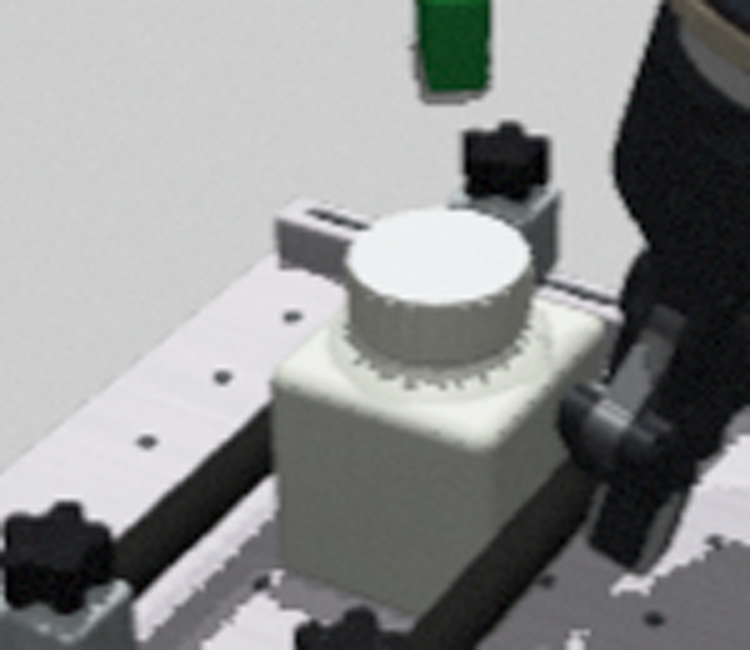

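Upright, nearly flush and parallel to the fence. Keep going in small steps.

```bash
for i in 1; do :; done; python3 -m crank '0.0001 0 0.0003 0 0 0 0; 0.0001 0 0.0003 0 0 0 0' | grep -E 'pos|force'
python3 -m crank '0.0001 0 0.0003 0 0 0 0; 0.0001 0 0.0003 0 0 0 0' | grep -E 'pos|force'
python3 -m crank '0.0001 0 0.0003 0 0 0 0; 0.0001 0 0.0003 0 0 0 0' | grep -E 'pos|force'
```

```text
position: [0.5307, 0.2081, 0.1129]
contact_force: [-3.0, 0.9, 1.1]
position: [0.5308, 0.2081, 0.1128]
contact_force: [-5.1, 0.9, 2.0]
position: [0.5308, 0.208, 0.1127]
contact_force: [-5.7, 2.2, 1.8]
```

The force is rising and position has stalled, so the bottle is on the fence. Raise to about 10 N.

```bash
python3 -m crank '0.0001 0 0.0004 0 0 0 0; 0.0001 0 0.0004 0 0 0 0; 0.0001 0 0.0004 0 0 0 0' | grep -E 'pos|force'
python3 -m crank '0.0001 0 0.0005 0 0 0 0; 0.0001 0 0.0005 0 0 0 0; 0.0001 0 0.0005 0 0 0 0' | grep -E 'pos|force'
```

```text
position: [0.5308, 0.208, 0.1125]
contact_force: [-5.9, 2.8, 2.6]
position: [0.5309, 0.208, 0.1124]
contact_force: [-6.1, 1.4, 4.1]
```

```bash
python3 -m crank '-0.0001 0 0.0006 0 0 0 0; -0.0001 0 0.0008 0 0 0 0; -0.0001 0 0.0009 0 0 0 0; -0.0001 0 0.0009 0 0 0 0' | grep -E 'pos|force'
python3 - <<'E'
from h import *
import time
for k in range(4):
    robot.capture("side"); st=robot.get_state(); F=st["contact_force"]; print("Fx_s %.2f Fy_s %.2f Fz %.2f"%(F@np.r_[EX,0],F@np.r_[EY,0],F[2]),st["position"].round(4))
move(st["position"],toolR(76.7,-15))
E
```

```text
position: [0.5309, 0.2079, 0.1124]
contact_force: [-8.1, 3.7, 3.0]
Fx_s -8.86 Fy_s 1.50 Fz 1.75 [0.5309 0.2079 0.1124]
Fx_s -8.91 Fy_s 2.19 Fz 3.62 [0.5309 0.2079 0.1124]
Fx_s -9.14 Fy_s 1.11 Fz 3.96 [0.5309 0.2079 0.1124]
Fx_s -9.21 Fy_s 1.44 Fz 3.89 [0.5309 0.2079 0.1124]
from [0.5309 0.2079 0.1124] shift [0. 0. 0.] turn [ 0.   -0.16 -0.02] F [-8.63  3.52  3.89] t 22.85
```

```bash
python3 -m crank '-0.0001 0.0001 0.001 0 0 0 0; -0.0001 0.0001 0.001 0 0 0 0; -0.0001 0.0001 0.001 0 0 0 0; -0.0001 0.0001 0.001 0 0 0 0' | grep -E 'pos|force'
python3 - <<'E'
from h import *
a=[]
for k in range(8):
    c=robot.capture("top" if k%2 else "side"); st=robot.get_state(); F=st["contact_force"]; a.append([F@np.r_[EX,0],F@np.r_[EY,0],F[2]])
    if k==6: s=c
    if k==7: t=c
print(np.array(a).round(2),np.mean(a,0)); print(st["position"],st["time"],st["qd"].round(4))
crop(t,"t27.png",80,145,150,110,5); crop(s,"s27.png",120,170,190,160,4); cv2.imwrite("pics/t27f.png",t["pixels"][:,:,::-1])
E
```

```text
position: [0.5309, 0.2079, 0.1124]
contact_force: [-9.6, 3.9, 3.8]
[[-10.37   1.73   3.79]
 [ -9.64   1.35   3.07]
 [ -9.54   1.61   4.04]
 [ -9.45   1.21   3.75]
 [ -9.75   1.54   3.67]
 [-10.04   0.7    4.47]
 [ -9.47   0.74   3.29]
 [-10.7    0.54   4.08]] [-9.87071597  1.17776844  3.76918287]
[0.53088487 0.20791256 0.11242914] 23.65 [ 0.0004  0.0002  0.0005 -0.0005  0.001   0.0016]
```

View pics/t27.png

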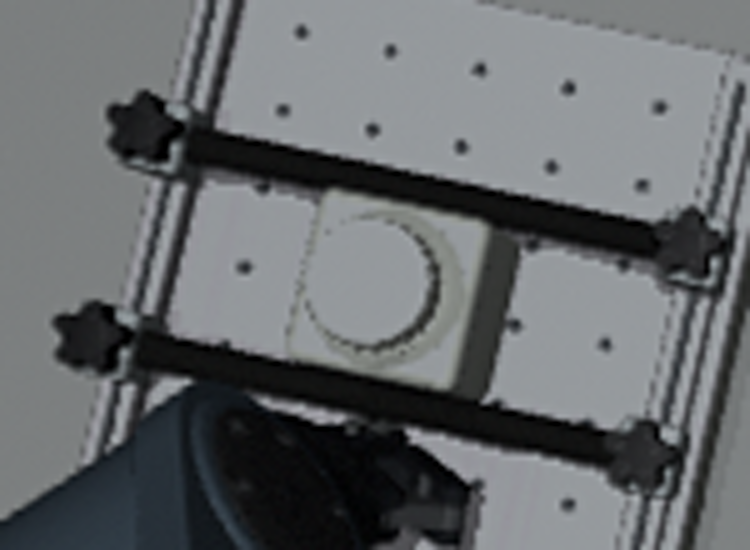

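View pics/s27.png

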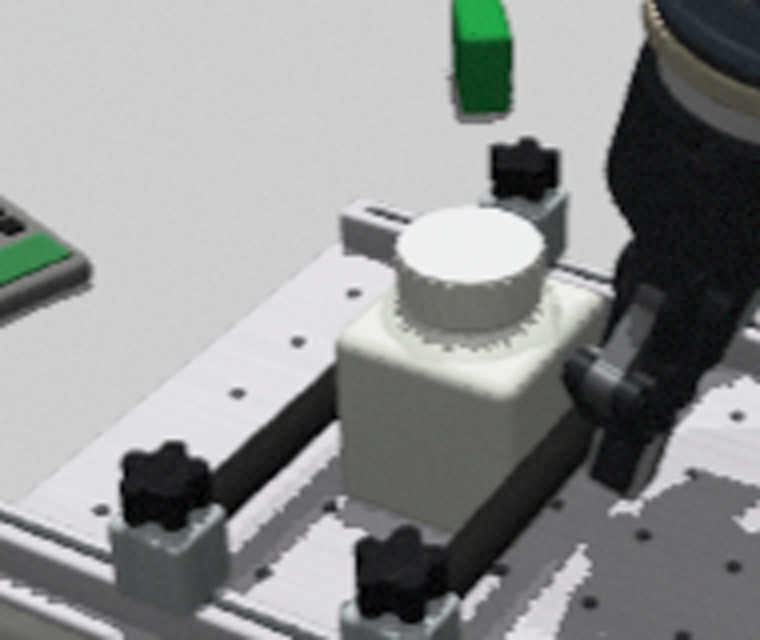

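View pics/t27f.png

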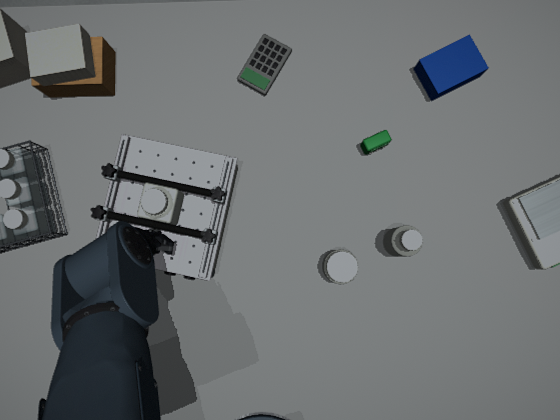

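Flush and parallel, about 9.9 N, no motion, and the bystanders are at their starting pixels. One last centring check, cap against the four knobs, before handing in.

Run:
```python
from h import *
t=robot.capture("top")
P=lambda k,z: onz(t,(k[0]+.5)/5-.5+80,(k[1]+.5)/5-.5+145,z)
kn=np.mean([P(k,.166) for k in[(146,128),(690,245),(92,337),(645,455)]],0)
sc=np.mean([P(k,.170) for k in[(322,190),(490,222),(452,390),(290,357)]],0)
cap=P((370,283),.2)
for n,p in(("knobs",kn),("shoulder",sc),("cap",cap)): d=p[:2]-SO; print(n,(d@EX).round(4),(d@EY).round(4))
s=robot.get_state(); print(s["contact_force"]@np.r_[EX,0],s["time"],((s["position"][:2]-SO)@EY).round(4))
```

```text
knobs 0.0003 -0.0025
shoulder 0.0002 -0.0021
cap -0.0004 -0.0026
-10.29571915321873 23.7 -0.0001
```

Run:
```python
from station import robot
print(robot.close_job()); s=robot.get_state(); print(s["time"],s["contact_force"],s["position"])
```

```text
the job is handed in; nothing more can be done
None
the job is handed in; nothing more can be done
```

The square bottle stands upright on the platform, let go, and clamped flat against the fixed bar. The closed fingers hold a steady push of about 10 N on the middle of the loose bar. I handed the job in at about 24 s, still holding the push.

**Last checks:**
- **Push:** it averaged 9.9 N over eight readings, with the arm at rest. There were also about 4 N vertically and 1 N sideways on the tool.
- **Centring:** the bottle is within about 0.5 mm of midway between the end knobs. Relative to the platform holes, both the bottle and the knobs come out about 2.5 mm to one side, within what the camera calibration could explain.
- **Square to the bars:** in the images the bottle's edges read up to about 1.5° off the fixed bar, which is about as fine as I can measure. I judged it flat because the bar stopped moving and the force rose.
- **Clearances and bystanders:** the hand is clear of the bottle and both knobs. The other bottles and the timer are at their starting pixel positions.

**Checks that disagreed:**
- **Fingertip position:** the cameras showed the fingertips about 30 mm farther back along the tool than the given data say. I set heights from the images and the contact force instead.
- **Loose bar position:** the last image measurement gave x of about -42 mm, against the expected -44 mm. I put this down to measurement error.

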